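# Stack a two-plate spacer set over the two pins of an inclined stand

## Task

Make up the spacer set on the inclined stand: thread the dark steel plate over both pins first, let it go lying flat on the bed, then thread the brass plate over both pins so that it lies flat on the dark one, and let go. The thick pin goes through the larger hole and the thin pin through the smaller, so each plate fits only one way round. The white plate is a spare: leave it and all the other things on the table where they are.

Things in the scene. Friction and masses are not known exactly. Their poses are not given: they have to be found in the camera images.
- stand: Fixed stacking stand, screwed down: grey foot 140 mm (x) by 84 mm (y) by 10 mm, carrying the inclined blue deck. Origin on the table under the middle of the bed (the foot reaches from x = -70 to +70 mm); x points away from the robot at yaw 0, z up. Highest point (pin tips) about 130 mm above the table
- bed: Fixed inclined bed of the stand: dark pad 100 mm (x) by 30 mm (y), 12 mm proud of a blue deck 116 x 70 mm, so fingers have room at both sides. Origin at the centre of the pad's top, 78 mm above the table, midway between the pins; x up the slope, y across it, z square to the pad along both pins, leaning 25 degrees from vertical, down-slope, towards the robot's side
- thick_tip (a point): Tip of the thick steel pin: 12 mm diameter, standing 48 mm out of the bed at x = -28 mm, y = 0 in the bed's frame (low end of the slope); parallel to the bed's z; its last 7 mm taper to 5 mm diameter. Axes as the bed's
- thin_tip (a point): Tip of the thin steel pin: 8 mm diameter, standing 40 mm out of the bed at x = +28 mm, y = 0 in the bed's frame (high end of the slope); parallel to the bed's z; its last 7 mm taper to 1 mm diameter. Axes as the bed's
- dark_centre (a point): Dark steel spacer plate, 90 x 44 x 12 mm, about 0.30 kg. The 14 mm hole lies at x = -28 mm and the 10 mm hole at x = +28 mm on its long middle line; both go right through. Origin at the plate's centre, half-way up; x along the length towards the smaller hole, y across the width, z up through the thickness. Starts lying flat on the table, z up
- dark_plate: The same dark steel plate; origin at the centre of its underside, same axes
- brass_centre (a point): Brass spacer plate, 90 x 44 x 10 mm, about 0.26 kg. The 14 mm hole lies at x = -28 mm and the 10 mm hole at x = +28 mm on its long middle line; both go right through. Origin at the plate's centre, half-way up; x along the length towards the smaller hole, y across the width, z up through the thickness. Starts lying flat on the table, z up
- brass_plate: The same brass plate; origin at the centre of its underside, same axes
- pile_top (a point): Obstacle that never moves: pile of clear organiser boxes between the robot and the work, 260 mm (world x) by 170 mm (world y), 150 mm high. Point at the middle of its top
- bins_top (a point): Obstacle that never moves: blue parts bins behind the stand, 215 mm wide (world y), reaching away from the robot. Point at the middle of the front face, at the height of the lower two bins' top (260 mm)
- carton_top (a point): Obstacle that never moves: large open carton left of the bins, 220 mm high, reaching away from the robot and to its left. Point at the top of its near right corner
- clamp_top (a point): Obstacle that never moves: white toggle clamp with a red handle on a plate, 160 mm (world x) by 65 mm (world y). Point at the middle of its top, 158 mm up
- white_centre (a point): Bystander: spare white plastic plate, 90 x 44 x 8 mm, with the same two holes, not part of this set; lying flat, origin at its centre half-way up
- bearing: Bystander: steel ball bearing, 52 mm across, 15 mm high, lying flat; origin at the centre of its underside
- gear: Bystander: dark spur gear, 60 mm across, 21 mm high, lying flat; origin at the centre of its underside
- tape_measure: Bystander: yellow tape measure, 37 x 77 mm, 60 mm high; origin at the centre of its underside
- bottle_1: Bystander: small amber dropper bottle, 34 mm across, 102 mm high; origin at the centre of its underside
- dowel_shaft: Bystander: grey stepped shaft lying down along its y, 119 mm long, 25 mm thick; origin at the centre of its underside
- hex_key: Bystander: black hex key lying flat, 38 x 94 x 7 mm; origin at the centre of its underside

How it is judged:
On the way, in this order (a step that is already met when the one before it is completed fails the run):
1. the dark plate is over both pins and seated flat on the bed, let go (x of dark_centre in the frame of bed between -0.0035 and 0.0035 m and y of dark_centre in the frame of bed between -0.0035 and 0.0035 m and z of dark_centre in the frame of bed between 0.0035 and 0.0085 m and angle between the z axis of dark_centre and the z axis of bed, either way round below 0.06 rad and contact force between the fingers and dark_plate below 0.2 N), for 0.2 s.
2. the brass plate is over both pins and seated flat on the plate below it, let go (x of brass_centre in the frame of bed between -0.0035 and 0.0035 m and y of brass_centre in the frame of bed between -0.0035 and 0.0035 m and z of brass_centre in the frame of bed between 0.0145 and 0.0195 m and angle between the z axis of brass_centre and the z axis of bed, either way round below 0.06 rad and contact force between the fingers and brass_plate below 0.2 N), for 0.2 s.
At the end, for the whole second after the job is handed in: Both plates are on both pins, the dark one on the bed and the brass one on top of it: each centred on the bed within 3.5 mm along and across it, its height above the bed within 2.5 mm of its place in a tight stack, flat to the bed within 0.06 rad, at rest (x of dark_centre in the frame of bed between -0.0035 and 0.0035 m and y of dark_centre in the frame of bed between -0.0035 and 0.0035 m and z of dark_centre in the frame of bed between 0.0035 and 0.0085 m and angle between the z axis of each of dark_centre, brass_centre and the z axis of bed, either way round below 0.06 rad and linear speed of each of dark_plate, brass_plate below 0.02 m/s and x of brass_centre in the frame of bed between -0.0035 and 0.0035 m and y of brass_centre in the frame of bed between -0.0035 and 0.0035 m and z of brass_centre in the frame of bed between 0.0145 and 0.0195 m); the robot touches nothing.
It fails at once if a bystander (bearing, gear, tape measure, bottle, shaft, hex key, spare white plate) is moved by more than 30 mm (distance of any of bearing, gear, tape_measure, bottle_1, dowel_shaft, hex_key, white_centre from where it was at the start of the episode above 0.03 m).
It also fails if it takes over 67 s, if anything falls off the work surface, if the arm or the gripper's body presses on something with over 40 N, if the wrist force passes 120 N, or if a joint passes its speed limit or range.

## Robot

A 6-joint arm with a two-finger parallel gripper is mounted at the origin on a cart in front of the work surface, level with it; the furniture and walls round the work are solid. World frame = base frame: x ahead of the robot, y to its left, z up, the work surface at z = 0. Lengths are in m, angles in rad, forces in N, time in s.
With the tool pointing down it reaches from about 0.25 to 0.725 m from the base axis. Payload 9.7 kg.
Tool frame: the origin (TCP) lies on the centre line of the jaws, within the pads' length; the fingertips stand 8 mm ahead of it and the grasp point (between the pads) lies 11 mm behind it (env.finger_overhang is the distance from the TCP to the fingertips, in m); z points along the fingers, y is the direction in which the jaws open and shut (so a half turn about z gives the same grasp; the last joint's range is limited). The gripper opens to 85 mm and grips with 20 to 120 N. Pads are 22 mm wide; open, the fingers measure 114 mm over their backs; the gripper's body (76 mm by 85 mm) begins 54 mm behind the grasp point. The pads swing forward as they close: fully open they stand 13 mm farther back than shut.
Start: joints at [-1.141, 0.087, 0.176, 1.66, 0, 1.571], TCP at [0.229, -0.5, 0.239] pointing down, gripper open.
Joint ranges: [-3.13, 3.13], [-0.85, 1.81], [-1.15, 1.24], [-2.2, 2.28], [-1.44, 1.52], [-3.14, 3.14]. Speed limits (rad/s): [2.22, 2.22, 2.57, 3.14, 3.14, 3.14].

## Interface

Orientations are given as a rotation vector (axis times angle).
In Python, from cell import env, optics gives the robot as it stands.
- The arm moves only by the tool move_arm, never from a script. Its arguments are lists of equal length, an entry for each row: "slide": the shift along the tool's x, y, z in cm, a list of three; "rotation": the turn, a rotation vector about the tool's x, y, z in degrees, a list of three; "fingers": the gripper command: -1 is shut, 1 is fully open, values between are in proportion. A call has 1 to 5 rows; each row is the pose to reach, as a shift and turn from the pose commanded when the call began, along the tool's axes at that moment; what a row does not reach only later rows make up. A row lasts 1/10 s, in which the tool goes at most 50 mm and 8.59 degrees, less where a joint would pass 70% of its speed; a pose out of reach is approached as far as the arm can. A call with a gripper value outside its range is refused whole. The fingers move at their own pace and stop on an object; the grip force is fixed at half the most. Time passes only in rows, so rows that repeat a pose let the fingers close. It gives the time, the measured TCP pose, the force and the opening at its end, in the units of the state.
- env.sense(): the state, without advancing time (a new reading comes with each control period).
- optics.grab_frame(name): name is "scene" or "top" or "wrist"; returns the picture (480x640x3 uint8, red, green, blue); there is no depth.
- optics.camera_model(name): a dict with "mtx" (3x3 intrinsics, pixels), "camera_from_world" (4x4, takes a point from world to camera coordinates). Camera axes: x right, y down, z forward; pixel columns grow to the right and rows downward; lengths in m; the calibration is good to about 2 mm. A picture is of the moment at which its call begins: read the wrist's pose just before it. camera_model takes no time and is no camera call; for the wrist camera it gives the pose at the moment of the call.
- env.hand_in(): hands the job in, once; it reports no verdict.
Trained networks look in the newest picture that a camera, given by its name, has taken for a name from the list of things; names that differ only in an ending like _2 or _b are one class to them, and where a whole thing is asked for, a point or a joint stands for the part that bears it (a point fixed in the world has none). Each returns a list of dicts, best first, with "p" (0 to 1); they miss things now and then, are a little off and sometimes report something else, mostly with a low value. They report only what shows in the picture. A call takes as long as a camera call.
- optics.trace(camera, name): "pixels" (480x640 bool, what is visible of it) and "extent" ([left, top, width, height] in pixels, round what is visible of it).
The state is a dict: "time": time; "qpos": joint angles; "dq": joint speeds; "effort": joint torques, N m; "tool_pos": TCP position; "tool_rot": TCP orientation; "wrist_force": force on the tool from outside, world axes, zero at the start; "ft_torque": the same for the moment, N m; "opening": finger opening in m.
Only numpy, scipy, OpenCV 4.12 (cv2) and the standard library are available. Lean on these libraries where they do the work, as an engineer would, in place of code of your own. Each camera call takes 0.05 s, during which the arm holds its last target.

## Working session

There is one attempt and no reset: what is moved stays moved. The work goes in short steps, Python scripts to look and compute and a tool call to move; the robot and the scene stay as the last step left them, time stands still between calls to the robot, and variables do not carry over. Pictures are saved under pics/ and viewed, and the job is handed in when it is done.

Besides the shell and the picture viewer there is one more tool, called after ">>>" in YAML: its name, and indented under it one key for each argument. move_arm: Moves the arm, as the interface text tells. Its arguments: {"type":"object","properties":{"slide":{"type":"array"},"rotation":{"type":"array"},"fingers":{"type":"array"}},"required":["slide","rotation","fingers"]}

```bash
ls -la; mkdir -p pics
cat > h.py <<'E'
import numpy as np, cv2
from cell import env, optics
from scipy.spatial.transform import Rotation as R
def grab(c,n):
    im=optics.grab_frame(c); cv2.imwrite(f'pics/{n}.png',im[:,:,::-1]); return im
def cam(c):
    m=optics.camera_model(c); return np.array(m['mtx']),np.array(m['camera_from_world'])
def ray(K,T,uv):
    uv=np.atleast_2d(uv).astype(float); d=np.c_[uv,np.ones(len(uv))]@np.linalg.inv(K).T
    Rt=T[:3,:3]; o=-Rt.T@T[:3,3]; return o,d@Rt
def onplane(K,T,uv,z):
    o,d=ray(K,T,uv); s=(z-o[2])/d[:,2]; return o+s[:,None]*d
def proj(K,T,P):
    P=np.atleast_2d(P); c=P@T[:3,:3].T+T[:3,3]; p=c@K.T; return p[:,:2]/p[:,2:]
E
python3 - <<'E'
from h import *
s=env.sense(); print(s)
for c in ['scene','top','wrist']:
    grab(c,c+'0'); K,T=cam(c); print(c,K.round(1).tolist(),T.round(4).tolist())
E
```

```text
total 12
drwxr-xr-x  3 agent agent 4096 Dec  6 02:39 .
drwxr-xr-x 23 root  root  4096 Dec  6 02:39 ..
drwxr-xr-x  2 agent agent 4096 Dec  6 02:39 pics
{'time': 0.0, 'qpos': array([-1.14101588e+00,  8.74581516e-02,  1.75109973e-01,  1.65976913e+00,
       -1.06091364e-05,  1.57079049e+00]), 'dq': array([ 0.00032007,  0.00105961,  0.00102611, -0.00052543,  0.00046035,
       -0.00018331]), 'effort': array([ 2.22217066e-03, -5.20387745e+01,  4.64806902e+01,  1.63781794e-02,
        1.90943103e-05, -1.01377458e-05]), 'tool_pos': array([ 0.22907733, -0.49978816,  0.23857171]), 'tool_rot': array([-3.06807472e+00, -6.69648002e-01,  4.58560908e-04]), 'wrist_force': array([ 0.33875877, -0.50568011, -0.78644909]), 'ft_torque': array([ 0.01156303, -0.05514476,  0.02906773]), 'opening': 0.08566512564303198}
scene [[471.6, 0.0, 322.3], [0.0, 471.6, 236.1], [0.0, 0.0, 1.0]] [[-0.8475, -0.5307, -0.0127, 0.428], [-0.3172, 0.5255, -0.7894, 0.2732], [0.4256, -0.665, -0.6137, 1.0684], [0.0, 0.0, 0.0, 1.0]]
top [[449.8, 0.0, 322.9], [0.0, 449.8, 238.6], [0.0, 0.0, 1.0]] [[-0.0198, -0.9997, -0.0118, 0.0374], [-0.9936, 0.021, -0.111, 0.5294], [0.1112, 0.0095, -0.9938, 1.211], [0.0, 0.0, 0.0, 1.0]]
wrist [[420.2, 0.0, 327.5], [0.0, 420.2, 236.8], [0.0, 0.0, 1.0]] [[0.4168, -0.909, -0.0004, -0.5495], [-0.8763, -0.4019, 0.2655, -0.0344], [-0.2415, -0.1104, -0.9641, 0.3784], [0.0, 0.0, 0.0, 1.0]]
```

View pics/scene0.png

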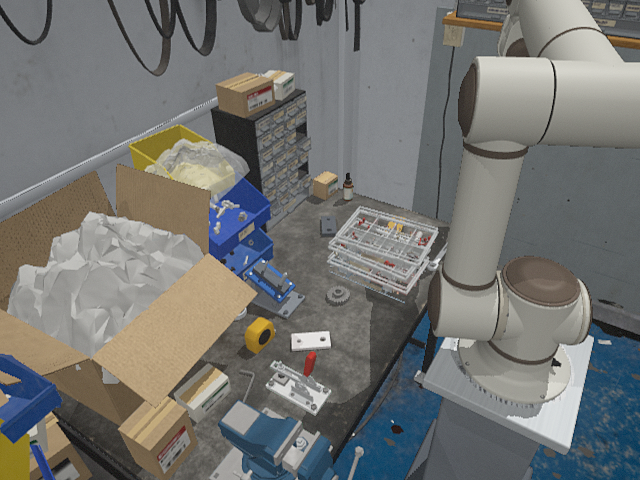

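View pics/top0.png

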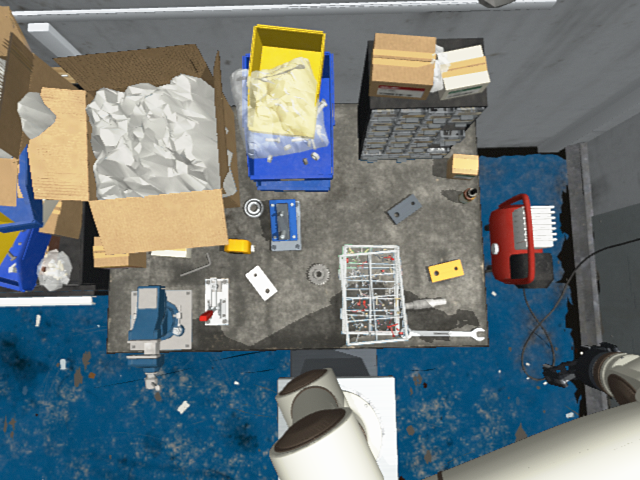

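View pics/wrist0.png

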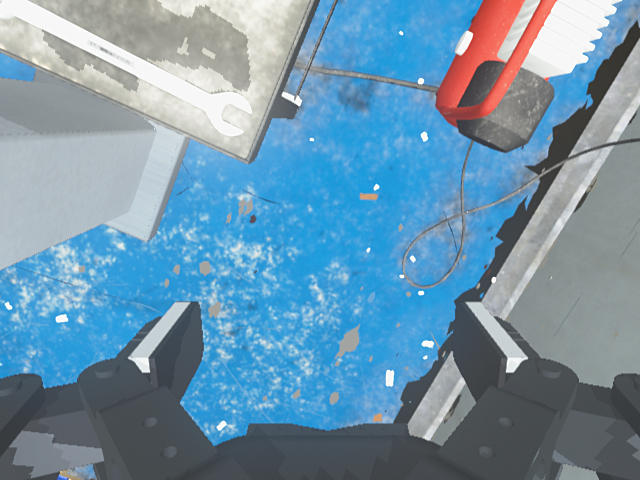

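Top view: dark plate near (403,209), brass near (446,271), stand near (285,225), box pile at (372,293), white spare at (261,282), bottle at (470,195), and the carton flap reaches (230,245). The wrist camera sees only floor. Next I'll measure.

Run:
```python
from h import *
im=grab('top','top1'); K,T=cam('top')
for n,z in [('dark_plate',.012),('brass_plate',.010),('white_centre',.008),('stand',0.01),('bed',.078)]:
    for r in optics.trace('top',n)[:2]:
        m=np.array(r['pixels']).astype(np.uint8)
        if m.sum()<20: print(n,r['p'],m.sum()); continue
        ys,xs=np.nonzero(m)
        c=max(cv2.findContours(m,0,1)[0],key=cv2.contourArea)
        P=onplane(K,T,c[:,0,:],z)[:,:2]
        rect=cv2.minAreaRect((P*1000).astype(np.float32))
        print(n,round(r['p'],2),r['extent'],'px',xs.mean().round(1),ys.mean().round(1),'rect mm',[np.round(a,1) for a in rect])
# crops enlarged
a=im[180:300,370:490]; cv2.imwrite('pics/crop_pl.png',cv2.resize(a,None,fx=5,fy=5,interpolation=cv2.INTER_CUBIC)[:,:,::-1])
a=im[190:260,250:320]; cv2.imwrite('pics/crop_st.png',cv2.resize(a,None,fx=8,fy=8,interpolation=cv2.INTER_CUBIC)[:,:,::-1])
```

```text
dark_plate 0.87 [387.7, 197.6, 34.4, 27.5] px 403.8 208.8 rect mm [array([ 611.8, -202.3]), array([44.4, 90.6]), np.float64(34.4)]
brass_plate 0.6 [427.9, 261.3, 35.4, 21.5] px 445.6 270.3 rect mm [array([ 437.4, -310.8]), array([42.7, 91.7]), np.float64(11.3)]
white_centre 0.74 [248.7, 267.1, 22.3, 34.2] px 260.4 282.6 rect mm [array([413.2, 202.7]), array([89.8, 44. ]), np.float64(37.2)]
stand 0.67 [388.3, 195.9, 29.8, 28.2] px 404.2 208.3 rect mm [array([ 612.6, -203.5]), array([45.7, 93.8]), np.float64(35.6)]
stand 0.56 [269.8, 195.8, 32.4, 52.0] px 285.1 224.8 rect mm [array([573.8, 132.6]), array([149.9,  87.1]), np.float64(1.8)]
bed 0.66 [390.6, 193.1, 31.5, 34.4] px 404.0 208.8 rect mm [array([ 600.2, -191.5]), array([43.9, 90. ]), np.float64(34.3)]
```

View pics/crop_pl.png

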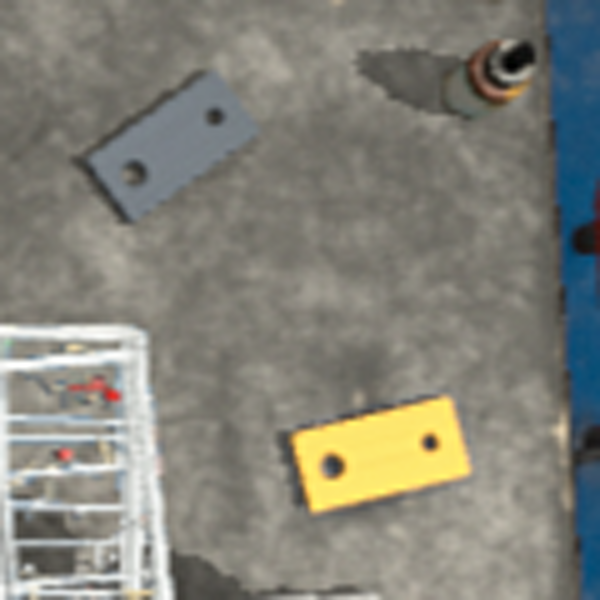

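View pics/crop_st.png

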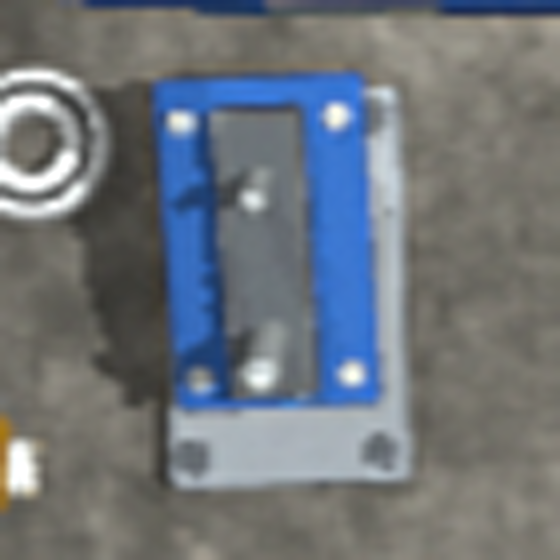

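Run:
```python
from h import *
s=env.sense(); Rt=R.from_rotvec(s['tool_rot']).as_matrix(); print(Rt.round(3)); 
print('overhang',env.finger_overhang, [a for a in dir(env) if a[0]!='_'],[a for a in dir(optics) if a[0]!='_'])
K,T=cam('wrist'); Rc=T[:3,:3]; o=-Rc.T@T[:3,3]
print('cam in tool', (Rt.T@(o-s['tool_pos'])).round(4)); print('cam axes in tool\n',(Rt.T@Rc.T).round(3))
K,T=cam('top')
for n,uv,z in [('pile',[(343,245),(402,245),(409,343),(343,343)],.15),('flap',[(222,195),(230,245)],.22),('bins',[(255,190),(330,190)],.26),('bottle',[(470,195)],.1),('thick',[(282.7,236.2)],.1097),('thin',[(281.7,214.6)],.126),('footcorners',[(250+170/8,190+488/8),(250+408/8,190+482/8),(250+397/8,190+88/8)],.01)]:
    print(n,onplane(K,T,uv,z).round(3).tolist())
```

```text
[[ 0.909  0.417 -0.   ]
 [ 0.417 -0.909  0.   ]
 [ 0.    -0.    -1.   ]]
overhang 0.008 ['PlanningError', 'finger_overhang', 'hand_in', 'sense'] ['camera_model', 'grab_frame', 'trace']
cam in tool [ 0.0674 -0.0004 -0.1349]
cam axes in tool
 [[ 0.    -0.964 -0.266]
 [ 1.     0.     0.001]
 [-0.001 -0.266  0.964]]
pile [[0.5, -0.024, 0.15], [0.497, -0.17, 0.15], [0.258, -0.178, 0.15], [0.261, -0.018, 0.15]]
flap [[0.618, 0.261, 0.22], [0.498, 0.242, 0.22]]
bins [[0.619, 0.177, 0.26], [0.615, 0.006, 0.26]]
bottle [[0.629, -0.362, 0.1]]
thick [[0.53, 0.129, 0.11]]
thin [[0.583, 0.13, 0.126]]
footcorners [[0.5, 0.172, 0.01], [0.501, 0.089, 0.01], [0.641, 0.09, 0.01]]
```

```bash
cat >> h.py <<'E'
def Rdown(yaw):  # tool x at yaw (deg), z down
    c,s=np.cos(np.radians(yaw)),np.sin(np.radians(yaw)); x=np.array([c,s,0]); z=np.array([0,0,-1.]); return np.c_[x,np.cross(z,x),z]
def rel(pos,Rm,quiet=False):
    s=env.sense(); R0=R.from_rotvec(s['tool_rot']).as_matrix()
    d=R0.T@(np.array(pos)-s['tool_pos'])*100; r=np.degrees(R.from_matrix(R0.T@Rm).as_rotvec())
    print('t',round(s['time'],2),'slide cm',d.round(2).tolist(),'rot deg',r.round(2).tolist(),'rows',max(np.linalg.norm(d)/5,np.linalg.norm(r)/8.59).round(1)); return d,r
E
python3 - <<'E'
from h import *
rel([.612,-.2025,.2],Rdown(124.4))
rel([.612,-.2025,.2],Rdown(-55.6))
E
```

```text
t 0.45 slide cm [47.2, -11.09, 3.93] rot deg [-0.0, -0.0, -99.78] rows 11.6
t 0.45 slide cm [47.2, -11.09, 3.93] rot deg [-0.0, 0.0, 80.22] rows 9.7
```

>>> move_arm:
  slide:
    - [0,0,0]
  rotation:
    - [0,0,-8]
  fingers: [1]

```text
time: 0.55
tool_pos: [0.2292, -0.5, 0.2393]
tool_rot: [-3.015, -0.884, 0.0]
wrist_force: [0.2, -0.5, 1.4]
opening: 0.0856
```

```bash
python3 -c "
from h import *
print(np.degrees(env.sense()['qpos']).round(2)); rel([.612,-.2025,.2],Rdown(124.4))"
```

```text
[-65.37   4.98  10.08  95.1   -0.    81.95]
t 0.55 slide cm [48.28, -4.37, 3.93] rot deg [-0.0, -0.0, -91.73] rows 10.7
```

>>> move_arm:
  slide:
    - [48.3,-4.4,3.9]
    - [48.3,-4.4,3.9]
    - [48.3,-4.4,3.9]
    - [48.3,-4.4,3.9]
    - [48.3,-4.4,3.9]
  rotation:
    - [0,0,-91.7]
    - [0,0,-91.7]
    - [0,0,-91.7]
    - [0,0,-91.7]
    - [0,0,-91.7]
  fingers: [0.45,0.45,0.45,0.45,0.45]

```text
time: 1.05
tool_pos: [0.4273, -0.3457, 0.2193]
tool_rot: [2.476, 1.932, 0.0]
wrist_force: [0.0, -0.7, 0.5]
opening: 0.0616
```

```bash
python3 -c "
from h import *
print(np.degrees(env.sense()['qpos']).round(2)); rel([.612,-.2025,.2],Rdown(124.4))"
```

```text
[-38.97   4.51   7.35  92.81  -0.    65.09]
t 1.05 slide cm [18.38, 14.44, 1.93] rot deg [0.02, 0.03, -48.46] rows 5.6
```

>>> move_arm:
  slide:
    - [18.4,14.4,1.9]
    - [18.4,14.4,1.9]
    - [18.4,14.4,1.9]
    - [18.4,14.4,1.9]
    - [18.4,14.4,1.9]
  rotation:
    - [0,0,-48.5]
    - [0,0,-48.5]
    - [0,0,-48.5]
    - [0,0,-48.5]
    - [0,0,-48.5]
  fingers: [0.45,0.45,0.45,0.45,0.45]

```text
time: 1.55
tool_pos: [0.6132, -0.2023, 0.1995]
tool_rot: [-1.594, -2.707, -0.0]
wrist_force: [-0.1, -0.4, 0.8]
opening: 0.0616
```

```bash
python3 -c "
from h import *
print(np.degrees(env.sense()['qpos']).round(2)); rel([.612,-.2025,.2],Rdown(124.4))"
```

```text
[-1.827e+01  1.794e+01  2.072e+01  9.279e+01  2.000e-02  4.272e+01]
t 1.55 slide cm [0.04, -0.12, -0.05] rot deg [0.0, -0.02, -5.38] rows 0.6
```

>>> move_arm:
  slide:
    - [0,-0.1,0]
    - [0,-0.1,0]
  rotation:
    - [0,0,-5.4]
    - [0,0,-5.4]
  fingers: [0.45,0.45]

```text
time: 1.75
tool_pos: [0.6109, -0.2043, 0.1995]
tool_rot: [-1.471, -2.775, 0.0]
wrist_force: [-0.4, -0.3, 0.9]
opening: 0.0619
```

```bash
cat >> h.py <<'E'
def plate_meas(name,z,cams='wrist',k=0):
    K,T=cam(cams); r=optics.trace(cams,name)
    if not r: print('none'); return
    m=np.array(r[k]['pixels']).astype(np.uint8)
    c=max(cv2.findContours(m,0,1)[0],key=cv2.contourArea)
    P=onplane(K,T,c[:,0,:],z)[:,:2]
    rect=cv2.minAreaRect((P*1000).astype(np.float32)); print(name,round(r[k]['p'],2),r[k]['extent'],'rect',[np.round(a,1) for a in rect]); return m
E
python3 -c "
from h import *
s=env.sense();print(s['tool_pos'].round(4));K,T=cam('wrist');im=grab('wrist','w1')
plate_meas('dark_plate',.012)
rel([.612,-.2025,.2],Rdown(124.4))"
```

```text
[ 0.6109 -0.2043  0.1995]
dark_plate 0.87 [299.9, 150.3, 58.2, 113.7] rect [array([ 611.5, -204.5]), array([44. , 90.4]), np.float64(34.2)]
t 1.85 slide cm [0.14, 0.31, 0.03] rot deg [-0.01, -0.0, -0.61] rows 0.1
```

View pics/w1.png

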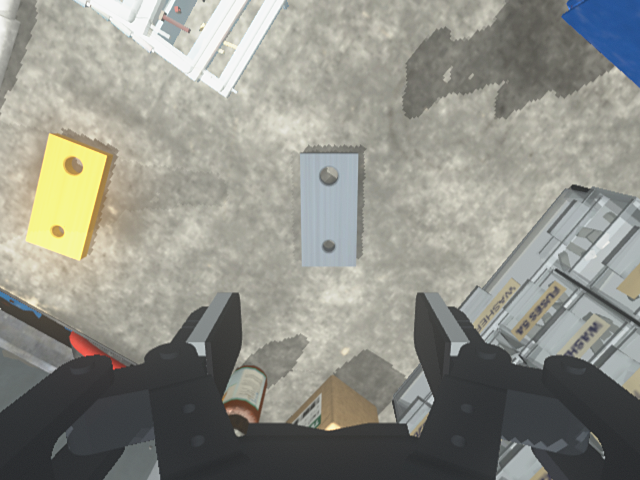

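```bash
python3 -c "
from h import *
K,T=cam('top');print(onplane(K,T,[(360,160),(478,158)],0).round(3))
rel([.6115,-.2045,.06],Rdown(124.2));rel([.6115,-.2045,.010],Rdown(124.2))"
```

```text
[[ 0.759 -0.084  0.   ]
 [ 0.757 -0.423  0.   ]]
t 1.85 slide cm [0.0, 0.16, 14.03] rot deg [-0.01, -0.0, -0.41] rows 2.8
t 1.85 slide cm [0.0, 0.16, 19.03] rot deg [-0.01, -0.0, -0.41] rows 3.8
```

>>> move_arm:
  slide:
    - [0,0.1,4.5]
    - [0,0.1,9]
    - [0,0.1,13]
    - [0,0.1,16.0]
    - [0,0.1,16.0]
  rotation:
    - [0,0,-0.4]
    - [0,0,-0.4]
    - [0,0,-0.4]
    - [0,0,-0.4]
    - [0,0,-0.4]
  fingers: [0.4,0.4,0.4,0.4,0.4]

```text
time: 2.35
tool_pos: [0.608, -0.2046, 0.0359]
tool_rot: [-1.468, -2.77, 0.002]
wrist_force: [-0.6, 0.9, -0.2]
opening: 0.0598
```

```bash
python3 -c "
from h import *
rel([.6115,-.2045,.010],Rdown(124.2));K,T=cam('wrist');im=grab('wrist','w2');plate_meas('dark_plate',.012)"
```

```text
t 2.35 slide cm [-0.2, 0.31, 2.58] rot deg [-0.25, -0.32, -0.04] rows 0.5
dark_plate 0.73 [276.5, 182.1, 118.8, 211.0] rect [array([ 614.2, -205.1]), array([46. , 94.2]), np.float64(34.5)]
```

View pics/w2.png

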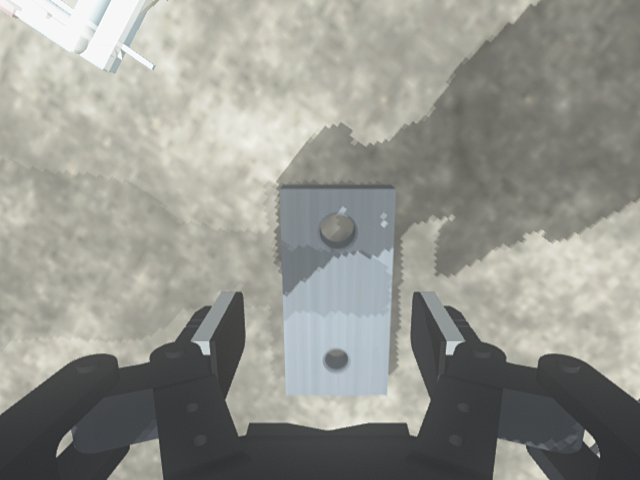

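>>> move_arm:
  slide:
    - [-0.2,0.3,1.3]
    - [-0.2,0.3,2.5]
    - [-0.2,0.3,2.5]
  rotation:
    - [-0.2,-0.3,0]
    - [-0.2,-0.3,0]
    - [-0.2,-0.3,0]
  fingers: [0.4,0.4,0.4]

```text
time: 2.75
tool_pos: [0.6142, -0.2044, 0.0138]
tool_rot: [1.464, 2.774, 0.001]
wrist_force: [0.6, -0.8, -0.0]
opening: 0.0598
```

```bash
python3 -c "
from h import *
rel([.6115,-.2045,.010],Rdown(124.2));K,T=cam('wrist');im=grab('wrist','w3');plate_meas('dark_plate',.012);rel([.6115,-.2045,.010],Rdown(124.2))"
```

```text
t 2.75 slide cm [0.14, -0.23, 0.37] rot deg [0.14, 0.22, 0.16] rows 0.1
dark_plate 0.6 [255.1, 180.7, 135.1, 239.5] rect [array([ 612.3, -203.8]), array([44.6, 92.3]), np.float64(34.2)]
t 2.85 slide cm [0.19, -0.26, 0.51] rot deg [0.19, 0.28, 0.16] rows 0.1
```

View pics/w3.png

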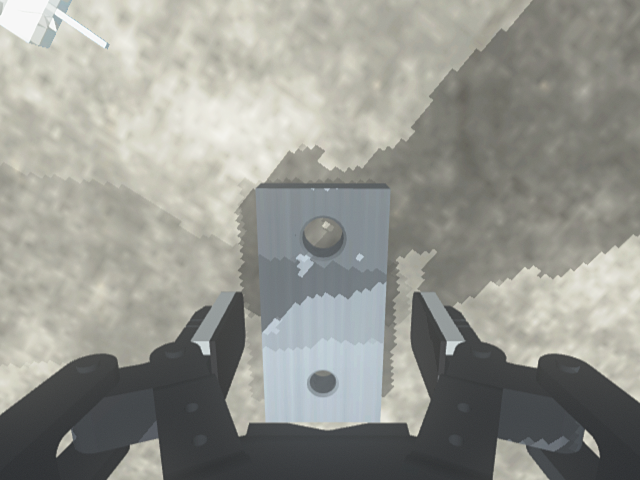

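>>> move_arm:
  slide:
    - [0.1,-0.2,0.3]
    - [0.1,-0.2,0.3]
    - [0.1,-0.2,0.3]
  rotation:
    - [0.2,0.3,0.1]
    - [0.2,0.3,0.1]
    - [0.2,0.3,0.1]
  fingers: [0.4,0.4,0.4]

```text
time: 3.15
tool_pos: [0.6127, -0.205, 0.0124]
tool_rot: [1.468, 2.777, 0.0]
wrist_force: [0.1, -0.4, 0.1]
opening: 0.06
```

```bash
python3 -c "
from h import *
rel([.6115,-.2045,.010],Rdown(124.2))"
```

```text
t 3.15 slide cm [0.11, -0.07, 0.24] rot deg [0.01, 0.01, 0.06] rows 0.1
```

>>> move_arm:
  slide:
    - [0.1,-0.1,0.4]
    - [0.1,-0.1,0.4]
    - [0.1,-0.1,0.4]
    - [0.1,-0.1,0.4]
    - [0.1,-0.1,0.4]
  rotation:
    - [0,0,0]
    - [0,0,0]
    - [0,0,0]
    - [0,0,0]
    - [0,0,0]
  fingers: [0.4,0.4,-0.2,-0.2,-0.2]

```text
time: 3.65
tool_pos: [0.6114, -0.2047, 0.0086]
tool_rot: [1.468, 2.777, 0.0]
wrist_force: [-0.8, 0.3, 2.8]
opening: 0.0421
```

>>> move_arm:
  slide:
    - [0,0,0]
    - [0,0,0]
    - [0,0,0]
  rotation:
    - [0,0,0]
    - [0,0,0]
    - [0,0,0]
  fingers: [-1,-1,-1]

```text
time: 3.95
tool_pos: [0.6114, -0.2047, 0.0086]
tool_rot: [1.468, 2.777, 0.0]
wrist_force: [-0.6, -0.2, 5.0]
opening: 0.0422
```

```bash
python3 -c "
from h import *
print(env.sense()['wrist_force'].round(2),env.sense()['opening'])
rel([.6115,-.2045,.010],Rdown(124.2));K,T=cam('wrist');im=grab('wrist','w4');plate_meas('dark_plate',.012)"
```

```text
[-0.63 -0.24  4.96] 0.04220098509651512
t 3.95 slide cm [0.01, 0.02, -0.14] rot deg [0.02, 0.02, 0.07] rows 0.0
dark_plate 0.64 [260.2, 188.3, 137.8, 238.9] rect [array([ 610.5, -202.9]), array([44.1, 89. ]), np.float64(34.2)]
```

View pics/w4.png

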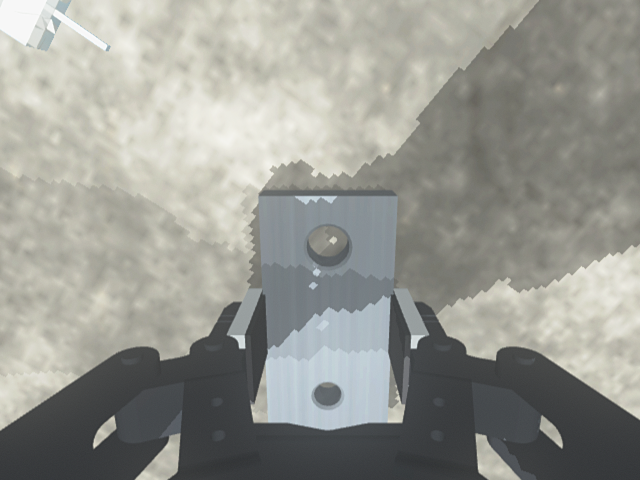

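```bash
cat >> h.py <<'E'
CT=np.array([0.0674,-0.0004,-0.1349])
def tool_onplane(uv,z):  # pixel of wrist cam -> tool frame point at tool z (m), uses live camera model
    K,T=cam('wrist'); s=env.sense(); R0=R.from_rotvec(s['tool_rot']).as_matrix()
    o,d=ray(K,T,uv); o=R0.T@(o-s['tool_pos']); d=d@R0; return o+((z-o[2])/d[:,2])[:,None]*d
E
python3 -c "
from h import *
for uv in [(328,245),(328,395)]: print(tool_onplane(uv,-.0034).round(4))
im=cv2.imread('pics/w4.png')[180:440,230:430]; cv2.imwrite('pics/w4c.png',cv2.resize(im,None,fx=3,fy=2.3,interpolation=cv2.INTER_CUBIC))
bed=np.array([.575,.13,.078])
"
```

```text
[[ 0.0284  0.0005 -0.0034]]
[[-0.0283  0.0005 -0.0034]]
```

View pics/w4c.png

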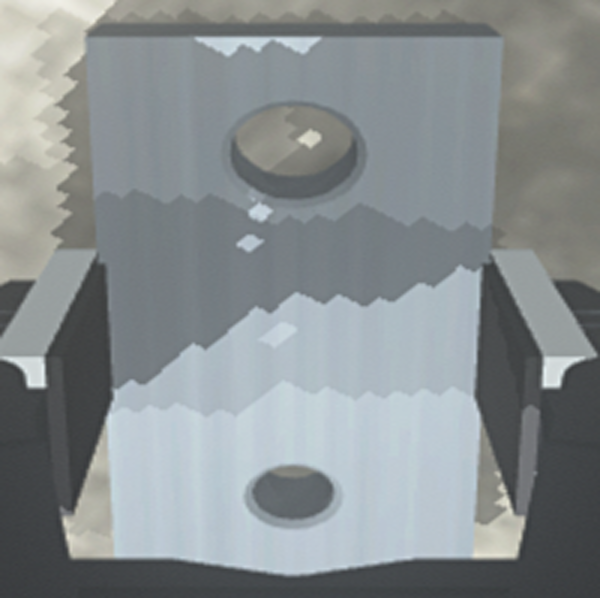

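>>> move_arm:
  slide:
    - [0,0,-3]
    - [0,0,-8]
    - [0,0,-13]
    - [0,0,-18]
    - [0,0,-21]
  rotation:
    - [0,0,0]
    - [0,0,0]
    - [0,0,0]
    - [0,0,0]
    - [0,0,0]
  fingers: [-1,-1,-1,-1,-1]

```text
time: 4.55
tool_pos: [0.6115, -0.2047, 0.2217]
tool_rot: [1.467, 2.775, 0.001]
wrist_force: [0.1, -0.4, -3.3]
opening: 0.0424
```

```bash
python3 -c "
from h import *
rel([.545,.03,.225],Rdown(95))"
```

```text
t 4.55 slide cm [23.14, 7.72, -0.37] rot deg [0.13, 0.1, 29.27] rows 4.9
```

>>> move_arm:
  slide:
    - [23.1,7.7,-0.4]
    - [23.1,7.7,-0.4]
    - [23.1,7.7,-0.4]
    - [23.1,7.7,-0.4]
    - [23.1,7.7,-0.4]
  rotation:
    - [0,0,29.3]
    - [0,0,29.3]
    - [0,0,29.3]
    - [0,0,29.3]
    - [0,0,29.3]
  fingers: [-1,-1,-1,-1,-1]

```text
time: 5.05
tool_pos: [0.5436, 0.0315, 0.2212]
tool_rot: [-2.125, -2.312, 0.001]
wrist_force: [1.1, 0.6, -3.2]
opening: 0.042
```

>>> move_arm:
  slide:
    - [0,0,0]
    - [0,0,0]
    - [0,0,0]
  rotation:
    - [0,0,0]
    - [0,0,0]
    - [0,0,0]
  fingers: [-1,-1,-1]

```text
time: 5.35
tool_pos: [0.5448, 0.029, 0.2216]
tool_rot: [-2.123, -2.315, 0.001]
wrist_force: [-0.9, -0.3, -4.0]
opening: 0.0418
```

```bash
python3 -c "
from h import *
rel([.545,.03,.225],Rdown(95));K,T=cam('wrist');im=grab('wrist','w5');print(K.tolist(),T.tolist())
im=cv2.imread('pics/w5.png')[0:200,200:500]; cv2.imwrite('pics/w5c.png',cv2.resize(im,None,fx=2.6,fy=2.6,interpolation=cv2.INTER_CUBIC))"
```

```text
t 5.35 slide cm [0.1, 0.02, -0.34] rot deg [-0.05, 0.01, -0.05] rows 0.1
[[420.22635343179695, 0.0, 327.4569910903352], [0.0, 420.22635343179695, 236.8445151092305], [0.0, 0.0, 1.0]] [[0.9962524335755097, 0.08648819739925905, -0.0009382459708169021, -0.5452815538112294], [0.08361664522444914, -0.9602875168178034, 0.26618816969449566, -0.04742389943229928], [0.022121149072404932, -0.2652690648276271, -0.9639206284799559, 0.3573064118700031], [0.0, 0.0, 0.0, 1.0]]
```

View pics/w5.png

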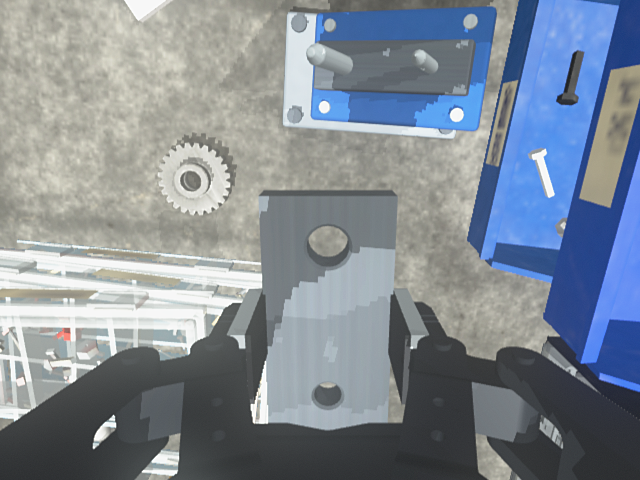

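View pics/w5c.png

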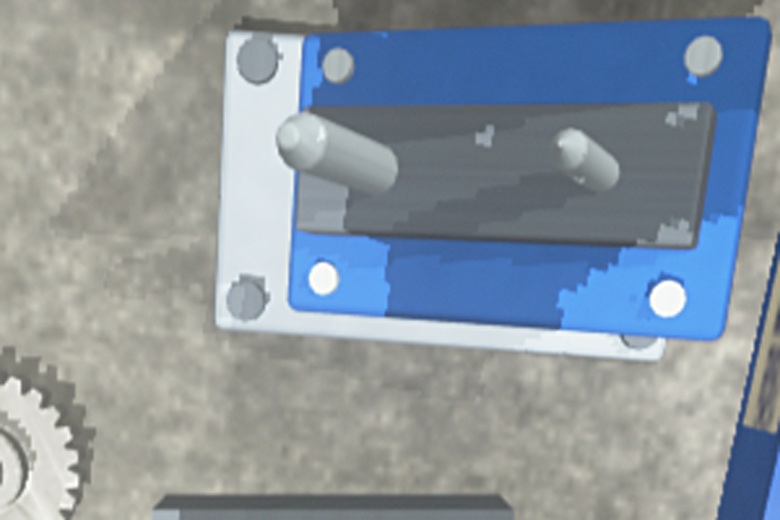

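```bash
cat > fit.py <<'E'
from h import *
from scipy.optimize import least_squares
a=np.radians(25)
BX=np.array([np.cos(a),0,np.sin(a)]);BY=np.array([0,1.,0]);BZ=np.array([-np.sin(a),0,np.cos(a)])
def bedp(x,y,z): return np.array([0,0,.078])+(x*BX+y*BY+z*BZ)/1000
def fit(K,T,obs,pt=False):
    P=np.array([o[0] for o in obs]);U=np.array([o[1] for o in obs])
    def w(p): Rz=R.from_euler('z',p[2]).as_matrix(); return P@Rz.T+[p[0],p[1],p[3] if pt else 0]
    f=lambda p:(proj(K,T,w(p))-U).ravel()
    r=least_squares(f,[.575,.13,0]+([0] if pt else []),loss='soft_l1'); print('fit',r.x[:2].round(4),np.degrees(r.x[2]).round(2),r.x[3:],'\n',f(r.x).reshape(-1,2).round(1).tolist()); return r.x
E
python3 - <<'E'
from fit import *
K=np.array([[420.22635343179695, 0.0, 327.4569910903352], [0.0, 420.22635343179695, 236.8445151092305], [0.0, 0.0, 1.0]]);T=np.array([[0.9962524335755097, 0.08648819739925905, -0.0009382459708169021, -0.5452815538112294], [0.08361664522444914, -0.9602875168178034, 0.26618816969449566, -0.04742389943229928], [0.022121149072404932, -0.2652690648276271, -0.9639206284799559, 0.3573064118700031], [0.0, 0.0, 0.0, 1.0]])
c=lambda u,v:((u+.5)/2.6-.5+200,(v+.5)/2.6-.5)
F=lambda x,y:np.array([x,y,10])/1000
obs=[(F(-70,42),c(228,30)),(F(-70,-42),c(217,328)),(F(70,-42),c(662,360)),(bedp(50,15,0),c(713,103)),(bedp(50,-15,0),c(693,245)),(bedp(-50,-15,0),c(297,230)),
(bedp(-28,0,48),c(288,136)),(bedp(28,0,40),c(563,146)),(bedp(58,35,-12),c(771,16)),(bedp(58,-35,-12),c(723,339)),(bedp(-58,-35,-12),c(289,307)),(bedp(-58,35,-12),c(305,35))]
fit(K,T,obs); fit(K,T,obs,True)
fit(K,T,obs[3:8])
print(proj(K,T,onplane(K,T,[(300,50)],.1)))
E
```

```text
fit [0.5727 0.1321] 0.97 [] 
 [[-0.5, -1.1], [-0.9, 0.6], [2.1, 0.8], [1.0, -0.6], [0.3, 0.9], [-0.7, 0.5], [0.6, 0.3], [-0.1, -0.6], [1.5, -1.4], [-0.3, 1.3], [-1.6, 1.5], [-1.8, -1.3]]
fit [0.5733 0.1326] 0.98 [-0.00361686] 
 [[0.7, -0.5], [0.3, 0.0], [1.6, 0.1], [-0.1, -0.3], [-0.6, 0.4], [0.4, 0.3], [1.9, 0.5], [-0.3, -0.4], [0.1, -0.6], [-1.3, 0.4], [-0.6, 0.9], [-0.8, -0.7]]
fit [0.5726 0.1321] 0.84 [] 
 [[0.8, -0.5], [-0.0, 1.0], [-0.9, 0.3], [0.3, 0.1], [-0.4, -0.6]]
[[300.  50.]]
```

```bash
cat >> fit.py <<'E'
BED=[.5727,.132,.95]
def place(h,off=(0,.0005),ul=.0086,bed=None,dx=0,dy=0):
    """TCP pose for plate underside at h (m) above bed; off plate centre in tool xy; dx,dy extra shift in bed frame (m)"""
    b=bed or BED; Rz=R.from_euler('z',b[2],degrees=True).as_matrix()
    B=Rz@np.c_[BX,BY,BZ]; Rt=B@np.diag([-1,1,-1.])
    p=np.array([b[0],b[1],.078])+B@np.array([dx,dy,h+ul])-Rt@np.array([off[0],off[1],0]); return p,Rt
E
python3 -c "
from fit import *
p,Rt=place(.125); print(p); rel(p,Rt)"
```

```text
[0.51625425 0.13056394 0.19908272]
t 5.4 slide cm [10.39, -1.98, 2.26] rot deg [-18.79, -20.12, -84.55] rows 10.4
```

>>> move_arm:
  slide:
    - [10.4,-2,2]
    - [10.4,-2,2]
    - [10.4,-2,2]
    - [10.4,-2,2]
    - [10.4,-2,2]
  rotation:
    - [-18.8,-20.1,-84.6]
    - [-18.8,-20.1,-84.6]
    - [-18.8,-20.1,-84.6]
    - [-18.8,-20.1,-84.6]
    - [-18.8,-20.1,-84.6]
  fingers: [-1,-1,-1,-1,-1]

```text
time: 5.9
tool_pos: [0.516, 0.131, 0.2017]
tool_rot: [1.084, 2.704, 0.002]
wrist_force: [0.6, -0.4, -3.0]
opening: 0.0423
```

```bash
python3 -c "
from fit import *
p,Rt=place(.125); print(p,np.degrees(env.sense()['qpos']).round(1)); rel(p,Rt)"
```

```text
[0.51625425 0.13056394 0.19908272] [18.6 -8.3 -8.1 80.1 -8.4 61.5]
t 5.9 slide cm [0.0, -0.04, 0.26] rot deg [-9.65, -10.34, -43.33] rows 5.3
```

>>> move_arm:
  slide:
    - [0,0,0.2]
    - [0,0,0.2]
    - [0,0,0.2]
    - [0,0,0.2]
    - [0,0,0.2]
  rotation:
    - [-9.65,-10.35,-43.3]
    - [-9.65,-10.35,-43.3]
    - [-9.65,-10.35,-43.3]
    - [-9.65,-10.35,-43.3]
    - [-9.65,-10.35,-43.3]
  fingers: [-1,-1,-1,-1,-1]

```text
time: 6.4
tool_pos: [0.5164, 0.1302, 0.1998]
tool_rot: [0.041, 2.715, 0.004]
wrist_force: [-0.2, 0.5, -2.7]
opening: 0.0423
```

>>> move_arm:
  slide:
    - [0,0,0]
    - [0,0,0]
  rotation:
    - [0,0,0]
    - [0,0,0]
  fingers: [-1,-1]

```text
time: 6.6
tool_pos: [0.5163, 0.1303, 0.2002]
tool_rot: [0.055, 2.716, 0.006]
wrist_force: [-0.0, -1.1, -3.3]
opening: 0.0423
```

```bash
python3 -c "
from fit import *
p,Rt=place(.060); print(p,np.degrees(env.sense()['qpos']).round(1)); rel(p,Rt);print(env.sense()['dq'].round(3))"
```

```text
[0.54372066 0.13101939 0.14017271] [ 18.1 -21.3 -21.6  66.6  -7.6  18.9]
t 6.6 slide cm [-0.03, 0.1, 6.6] rot deg [-0.66, -0.65, -3.13] rows 1.3
[0.011 0.018 0.017 0.003 0.002 0.006]
```

>>> move_arm:
  slide:
    - [0,0.1,2]
    - [0,0.1,4.5]
    - [0,0.1,6.6]
    - [0,0.1,6.6]
    - [0,0.1,6.6]
  rotation:
    - [-0.65,-0.65,-3.15]
    - [-0.65,-0.65,-3.15]
    - [-0.65,-0.65,-3.15]
    - [-0.65,-0.65,-3.15]
    - [-0.65,-0.65,-3.15]
  fingers: [-1,-1,-1,-1,-1]

```text
time: 7.1
tool_pos: [0.5436, 0.1319, 0.1401]
tool_rot: [-0.028, 2.706, 0.004]
wrist_force: [0.0, -0.2, -3.6]
opening: 0.0423
```

```bash
python3 -c "
from fit import *
p,Rt=place(.060);  rel(p,Rt);print(env.sense()['dq'].round(3));grab('wrist','w6');p,Rt=place(.060);  rel(p,Rt)
im=cv2.imread('pics/w6.png')[100:460,130:530]; cv2.imwrite('pics/w6c.png',cv2.resize(im,None,fx=2,fy=1.66,interpolation=cv2.INTER_CUBIC))"
```

```text
t 7.1 slide cm [-0.01, -0.09, 0.0] rot deg [0.02, -0.04, 0.22] rows 0.0
[ 0.004 -0.024  0.018 -0.002  0.002 -0.012]
t 7.15 slide cm [0.06, -0.11, 0.08] rot deg [0.06, 0.06, 0.24] rows 0.0
```

View pics/w6.png

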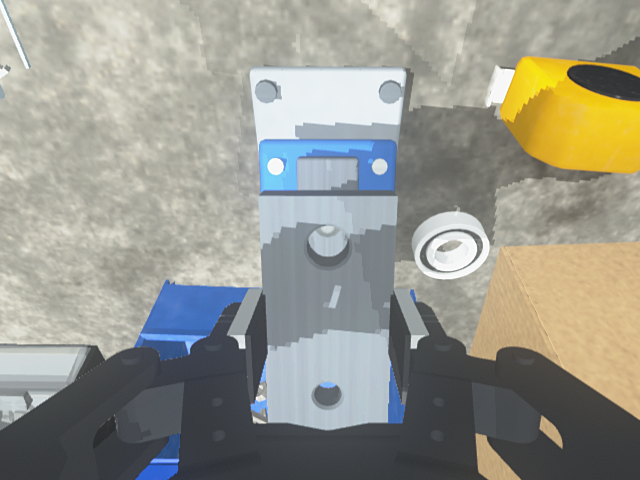

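Run:
```python
from fit import *
K,T=cam('wrist'); Rz=R.from_euler('z',BED[2],degrees=True).as_matrix()
W=lambda p:Rz@p+[BED[0],BED[1],0]
for n,p in [('tip',bedp(-28,0,48)),('tipE',bedp(-28,2.5,48)),('pad',bedp(-50,15,0)),('pad',bedp(-50,-15,0)),('deck',bedp(-58,35,-12)),('deck',bedp(-58,-35,-12)),('foot',np.array([-.07,.042,.01])),('foot',np.array([-.07,-.042,.01])),('thin',bedp(28,0,40))]: print(n,proj(K,T,W(p)).round(1))
im=cv2.imread('pics/w6.png')[60:270,240:420]; cv2.imwrite('pics/w6c.png',cv2.resize(im,None,fx=3.5,fy=2.8,interpolation=cv2.INTER_CUBIC))
```

```text
tip [[325.3 224.8]]
tipE [[331.8 224.9]]
pad [[357.2 156.4]]
pad [[294.5 156.1]]
deck [[395.8 138.4]]
deck [[256.2 137.7]]
foot [[406.3  70.2]]
foot [[246.4  69.4]]
thin [[324.9 345.1]]
```

View pics/w6c.png

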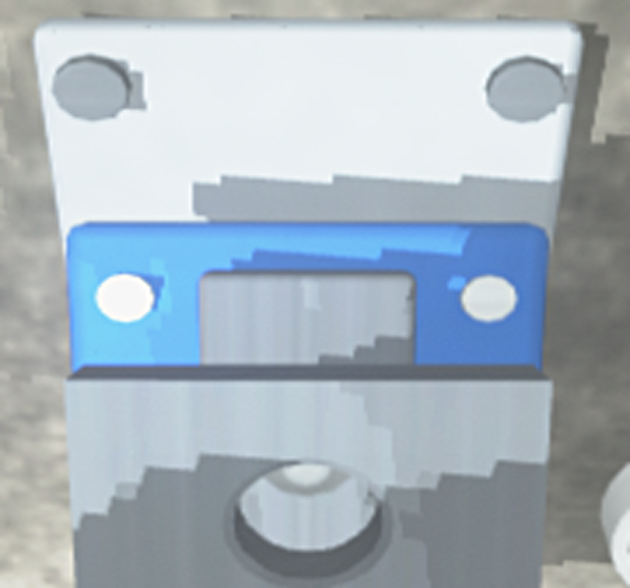

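Run:
```python
from fit import *
s=env.sense();K,T=cam('wrist');R0=R.from_rotvec(s['tool_rot']).as_matrix();o=-T[:3,:3].T@T[:3,3]
print((R0.T@(o-s['tool_pos'])).round(5)); print((R0.T@T[:3,:3].T).round(4))
print(tool_onplane([(328.3,245),(328,395)],-.0034).round(4))
BED[1]=.133
for h in (.06,.045): p,Rt=place(h,off=(0,.0002)); rel(p,Rt)
print(s['wrist_force'],s['ft_torque'])
```

```text
[ 0.06683  0.00044 -0.13487]
[[ 5.000e-04 -9.641e-01 -2.654e-01]
 [ 1.000e+00  6.000e-04 -4.000e-04]
 [ 6.000e-04 -2.654e-01  9.641e-01]]
[[ 0.0279  0.0007 -0.0034]
 [-0.0287  0.0006 -0.0034]]
t 7.15 slide cm [0.05, 0.02, 0.08] rot deg [0.06, 0.06, 0.24] rows 0.0
t 7.15 slide cm [0.06, 0.02, 1.58] rot deg [0.06, 0.06, 0.24] rows 0.3
[ 0.7155761  -0.16999799 -3.4243737 ] [-0.00520517  0.60902581 -0.041594  ]
```

>>> move_arm:
  slide:
    - [0.05,0,1]
    - [0.05,0,1.7]
    - [0.05,0,1.7]
    - [0.05,0,1.7]
    - [0.05,0,1.7]
  rotation:
    - [0,0,0.2]
    - [0,0,0.2]
    - [0,0,0.2]
    - [0,0,0.2]
    - [0,0,0.2]
  fingers: [-1,-1,-1,-1,-1]

```text
time: 7.65
tool_pos: [0.5504, 0.1323, 0.1249]
tool_rot: [-0.026, 2.704, 0.006]
wrist_force: [0.2, -0.6, -3.2]
opening: 0.0424
```

Run:
```python
from fit import *
BED[1]=.133
p,Rt=place(.044,off=(0,.0006)); rel(p,Rt); grab('wrist','w7')
K,T=cam('wrist'); Rz=R.from_euler('z',BED[2],degrees=True).as_matrix()
W=lambda p:Rz@p+[BED[0],BED[1],0]
for n,p in [('tip',bedp(-28,0,48)),('pad',bedp(-50,15,0)),('pad',bedp(-50,-15,0)),('thin',bedp(28,0,40))]: print(n,proj(K,T,W(p)).round(1))
im=cv2.imread('pics/w7.png'); a=cv2.resize(im[100:270,240:420],None,fx=3,fy=3,interpolation=cv2.INTER_CUBIC); cv2.imwrite('pics/w7c.png',a)
a=cv2.resize(im[370:430,290:370],None,fx=8,fy=8,interpolation=cv2.INTER_CUBIC); cv2.imwrite('pics/w7d.png',a)
```

```text
t 7.65 slide cm [-0.04, -0.03, -0.06] rot deg [0.08, 0.09, 0.15] rows 0.0
tip [[327.5 239.6]]
pad [[361.7 161.7]]
pad [[293.4 161.5]]
thin [[327.1 369.8]]
```

View pics/w7c.png

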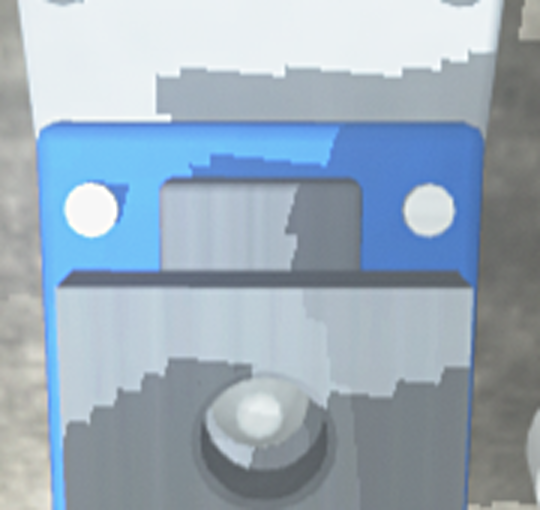

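View pics/w7d.png

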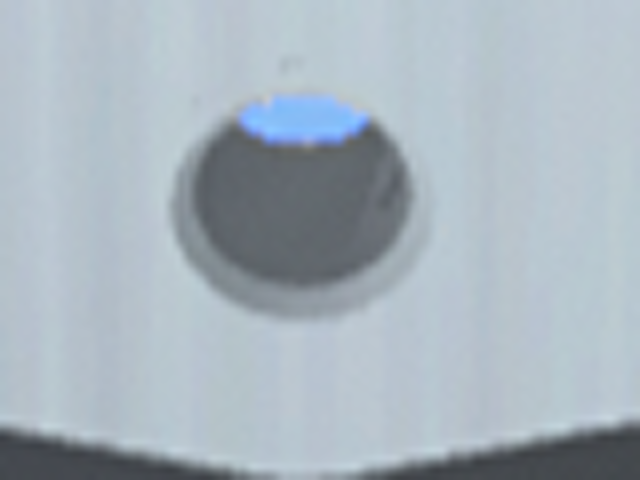

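Run:
```python
from fit import *
print(tool_onplane([(326.7,237.7)],.0045).round(4),tool_onplane([(328,244),(327.5,395)],-.0034).round(4))
```

```text
[[0.0282 0.0001 0.0045]] [[ 0.0282  0.0006 -0.0034]
 [-0.0287  0.0004 -0.0034]]
```

>>> move_arm:
  slide:
    - [-0.02,-0.04,0.4]
    - [-0.02,-0.04,0.8]
    - [-0.02,-0.04,0.9]
    - [-0.02,-0.04,0.9]
  rotation:
    - [0.1,0.1,0.1]
    - [0.1,0.1,0.1]
    - [0.1,0.1,0.1]
    - [0.1,0.1,0.1]
  fingers: [-1,-1,-1,-1]

```text
time: 8.1
tool_pos: [0.5542, 0.1319, 0.1161]
tool_rot: [-0.024, 2.706, 0.004]
wrist_force: [-0.1, 0.3, -3.5]
opening: 0.0422
```

Run:
```python
from fit import *
BED[1]=.133
p,Rt=place(.034,off=(0,.0006)); rel(p,Rt); grab('wrist','w8'); p,Rt=place(0,off=(0,.0006)); rel(p,Rt);print(env.sense()['ft_torque'])
im=cv2.imread('pics/w8.png'); a=cv2.resize(im[180:430,250:410],None,fx=3.2,fy=2.4,interpolation=cv2.INTER_CUBIC); cv2.imwrite('pics/w8c.png',a)
```

```text
t 8.1 slide cm [-0.06, 0.02, -0.03] rot deg [-0.03, -0.07, 0.06] rows 0.0
t 8.15 slide cm [-0.05, 0.02, 3.39] rot deg [-0.03, -0.05, 0.05] rows 0.7
[-0.00865025  0.66454681 -0.02315578]
```

View pics/w8c.png

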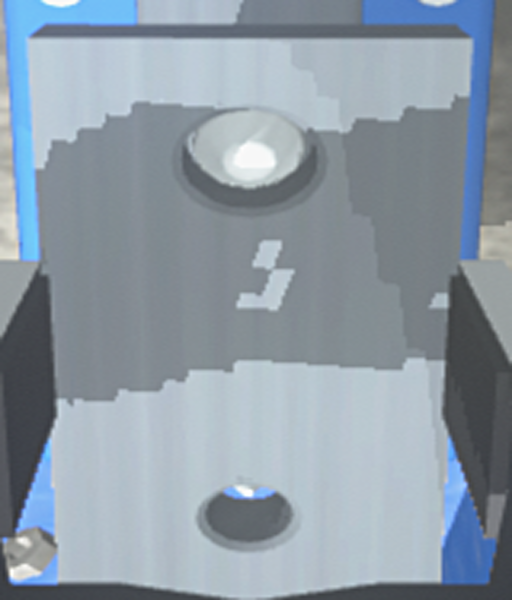

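>>> move_arm:
  slide:
    - [0,0,0.3]
    - [0,0,0.6]
    - [0,0,0.9]
    - [0,0,1.0]
    - [0,0,1.0]
  rotation:
    - [0,0,0]
    - [0,0,0]
    - [0,0,0]
    - [0,0,0]
    - [0,0,0]
  fingers: [-1,-1,-1,-1,-1]

```text
time: 8.65
tool_pos: [0.5585, 0.1319, 0.1071]
tool_rot: [-0.024, 2.706, 0.004]
wrist_force: [-0.3, 0.4, -3.2]
opening: 0.0421
```

Run:
```python
from fit import *
BED[1]=.133
p,Rt=place(.024,off=(0,.0006)); rel(p,Rt); grab('wrist','w9'); p,Rt=place(0,off=(0,.0006)); rel(p,Rt);print(env.sense()['ft_torque'])
im=cv2.imread('pics/w9.png'); a=cv2.resize(im[180:430,250:410],None,fx=3.2,fy=2.4,interpolation=cv2.INTER_CUBIC); cv2.imwrite('pics/w9c.png',a)
```

```text
t 8.65 slide cm [-0.06, 0.02, -0.02] rot deg [-0.03, -0.06, 0.05] rows 0.0
t 8.7 slide cm [-0.05, 0.02, 2.4] rot deg [-0.03, -0.04, 0.05] rows 0.5
[0.0670421  0.67135902 0.02228922]
```

View pics/w9c.png

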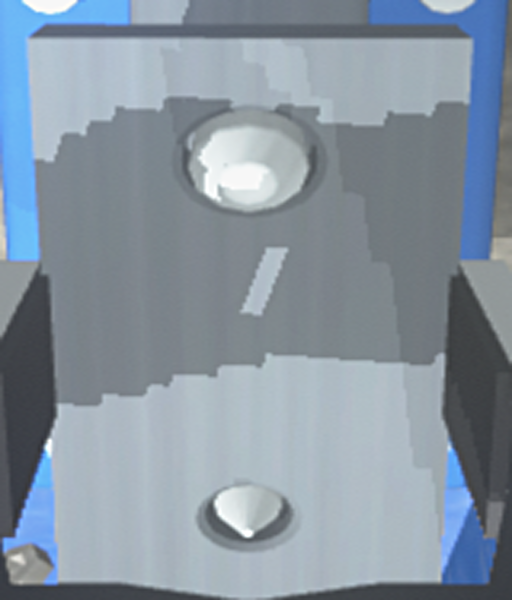

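>>> move_arm:
  slide:
    - [0,0,0.4]
    - [0,0,0.8]
    - [0,0,1.2]
    - [0,0,1.6]
    - [0,0,1.6]
  rotation:
    - [0,0,0]
    - [0,0,0]
    - [0,0,0]
    - [0,0,0]
    - [0,0,0]
  fingers: [-1,-1,-1,-1,-1]

```text
time: 9.2
tool_pos: [0.5652, 0.132, 0.0921]
tool_rot: [-0.024, 2.707, 0.004]
wrist_force: [-0.4, -0.9, -2.8]
opening: 0.0419
```

Run:
```python
from fit import *
BED[1]=.133
p,Rt=place(0,off=(0,.0006)); rel(p,Rt);s=env.sense();print(s['ft_torque'],s['wrist_force'])
```

```text
t 9.2 slide cm [-0.09, 0.03, 0.73] rot deg [-0.04, -0.09, 0.06] rows 0.1
[-0.03716731  0.69756455  0.00430523] [-0.36369414 -0.92430013 -2.79338286]
```

>>> move_arm:
  slide:
    - [0,0,0.3]
    - [0,0,0.5]
    - [0,0,0.6]
    - [0,0,0.65]
    - [0,0,0.65]
  rotation:
    - [0,0,0]
    - [0,0,0]
    - [0,0,0]
    - [0,0,0]
    - [0,0,0]
  fingers: [-1,-1,-1,-1,-1]

```text
time: 9.7
tool_pos: [0.568, 0.1321, 0.0871]
tool_rot: [-0.024, 2.706, 0.004]
wrist_force: [-0.2, -1.1, -2.6]
opening: 0.0424
```

Run:
```python
from fit import *
BED[1]=.133
p,Rt=place(0,off=(0,.0006)); rel(p,Rt);s=env.sense();print(s['ft_torque'],s['wrist_force'])
```

```text
t 9.7 slide cm [-0.04, 0.02, 0.16] rot deg [-0.03, -0.03, 0.06] rows 0.0
[-0.02290538  0.661432    0.00435375] [-0.19383251 -1.14214856 -2.6113559 ]
```

>>> move_arm:
  slide:
    - [0,0,0.1]
    - [0,0,0.15]
    - [0,0,0.15]
  rotation:
    - [0,0,0]
    - [0,0,0]
    - [0,0,0]
  fingers: [-1,-1,-1]

```text
time: 10.0
tool_pos: [0.5686, 0.1322, 0.086]
tool_rot: [-0.024, 2.706, 0.004]
wrist_force: [-3.4, -1.4, 1.2]
opening: 0.042
```

Run:
```python
from fit import *
BED[1]=.133
p,Rt=place(0,off=(0,.0006)); rel(p,Rt);s=env.sense();print(s['ft_torque'],s['wrist_force']); grab('wrist','w10')
```

```text
t 10.0 slide cm [-0.03, 0.02, 0.04] rot deg [-0.02, -0.03, 0.06] rows 0.0
[-0.07961748  1.07128726 -0.06153144] [-3.36031552 -1.39013732  1.17139618]
```

View pics/w10.png

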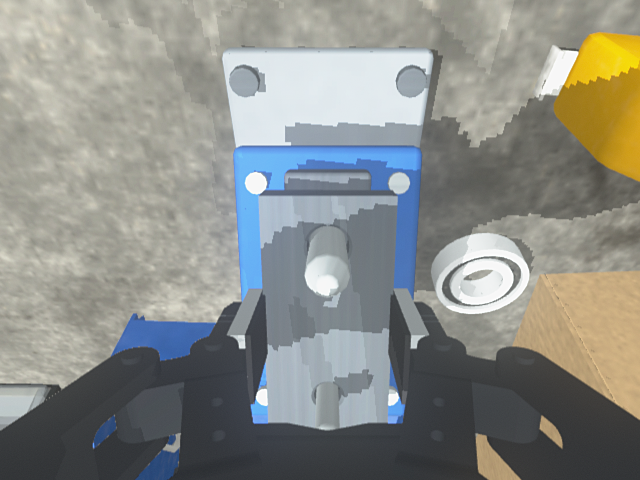

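>>> move_arm:
  slide:
    - [0,0,0]
    - [0,0,0]
    - [0,0,0]
    - [0,0,0]
  rotation:
    - [0,0,0]
    - [0,0,0]
    - [0,0,0]
    - [0,0,0]
  fingers: [0.3,0.3,0.3,0.3]

```text
time: 10.45
tool_pos: [0.5689, 0.1322, 0.086]
tool_rot: [-0.024, 2.705, 0.004]
wrist_force: [0.3, -0.2, -0.6]
opening: 0.0552
```

Run:
```python
from fit import *
s=env.sense();print(s['ft_torque'],s['wrist_force'],s['opening'],s['tool_pos']); grab('wrist','w11')
```

```text
[ 0.03977922  0.37456769 -0.00893023] [ 0.34059478 -0.16161097 -0.61130776] 0.05517160882894377 [0.56888667 0.13219562 0.08599822]
```

View pics/w11.png

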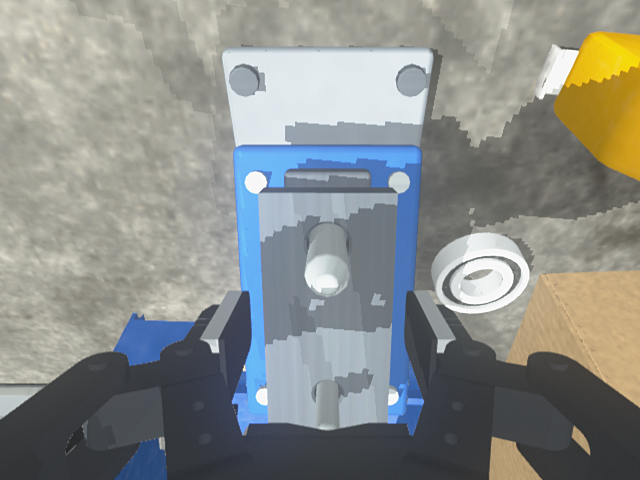

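>>> move_arm:
  slide:
    - [0,0,-2]
    - [0,0,-6]
    - [0,0,-10.5]
    - [0,0,-15]
    - [0,0,-16]
  rotation:
    - [0,0,0]
    - [0,0,0]
    - [0,0,0]
    - [0,0,0]
    - [0,0,0]
  fingers: [0.3,0.3,0.3,0.3,0.3]

```text
time: 11.0
tool_pos: [0.5014, 0.1315, 0.237]
tool_rot: [-0.023, 2.698, 0.007]
wrist_force: [0.7, -0.3, 0.4]
opening: 0.0552
```

Run:
```python
from fit import *
grab('wrist','w12')
p=rel([.4374,-.3108,.25],Rdown(101.3))
plate_meas('brass_plate',.010,'top')if False else None
grab('top','top2'); plate_meas('brass_plate',.010,'top')
```

```text
t 11.05 slide cm [5.88, -44.12, -4.39] rot deg [17.68, 21.05, 78.3] rows 9.7
brass_plate 0.57 [426.8, 259.8, 36.4, 22.7] rect [array([ 436.5, -310.5]), array([46.3, 96.3]), np.float64(11.6)]
```

View pics/w12.png

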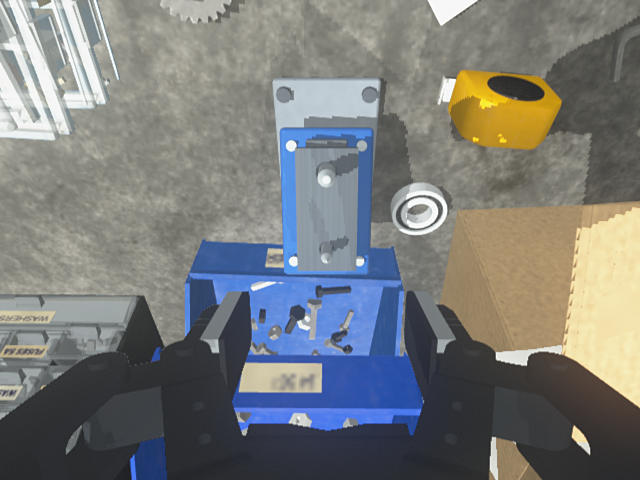

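>>> move_arm:
  slide:
    - [5.9,-44.1,-4.4]
    - [5.9,-44.1,-4.4]
    - [5.9,-44.1,-4.4]
    - [5.9,-44.1,-4.4]
    - [5.9,-44.1,-4.4]
  rotation:
    - [17.7,21.05,78.3]
    - [17.7,21.05,78.3]
    - [17.7,21.05,78.3]
    - [17.7,21.05,78.3]
    - [17.7,21.05,78.3]
  fingers: [0.4,0.4,0.4,0.4,0.4]

```text
time: 11.65
tool_pos: [0.4643, -0.118, 0.2371]
tool_rot: [1.027, 2.738, -0.003]
wrist_force: [2.1, 0.6, 0.6]
opening: 0.0598
```

Run:
```python
from fit import *
p=rel([.4374,-.3108,.2],Rdown(101.2))
```

```text
t 11.65 slide cm [-9.8, -16.61, 4.58] rot deg [7.95, 9.86, 37.54] rows 4.6
```

>>> move_arm:
  slide:
    - [-9.8,-16.6,3.0]
    - [-9.8,-16.6,3.0]
    - [-9.8,-16.6,3.5]
    - [-9.8,-16.6,4.5]
    - [-9.8,-16.6,4.5]
  rotation:
    - [7.95,9.86,37.5]
    - [7.95,9.86,37.5]
    - [7.95,9.86,37.5]
    - [7.95,9.86,37.5]
    - [7.95,9.86,37.5]
  fingers: [0.4,0.4,0.4,0.4,0.4]

```text
time: 12.15
tool_pos: [0.4374, -0.3132, 0.197]
tool_rot: [-1.996, -2.42, 0.001]
wrist_force: [1.1, 1.4, -0.2]
opening: 0.0595
```

>>> move_arm:
  slide:
    - [0,0,0]
    - [0,0,0]
    - [0,0,0]
  rotation:
    - [0,0,0]
    - [0,0,0]
    - [0,0,0]
  fingers: [0.4,0.4,0.4]

```text
time: 12.45
tool_pos: [0.4395, -0.3083, 0.2031]
tool_rot: [1.979, 2.433, 0.001]
wrist_force: [0.3, 0.2, 0.1]
opening: 0.0598
```

Run:
```python
from fit import *
grab('wrist','w13');plate_meas('brass_plate',.010)
p=rel([.4374,-.3108,.05],Rdown(101.2)); print(env.sense()['tool_pos'])
```

```text
brass_plate 0.82 [293.6, 155.2, 56.3, 111.8] rect [array([ 436.6, -311.9]), array([45.6, 92.1]), np.float64(12.0)]
t 12.55 slide cm [-0.15, -0.33, 15.38] rot deg [0.25, 0.23, 0.53] rows 3.1
[ 0.43956167 -0.30823352  0.20379069]
```

View pics/w13.png

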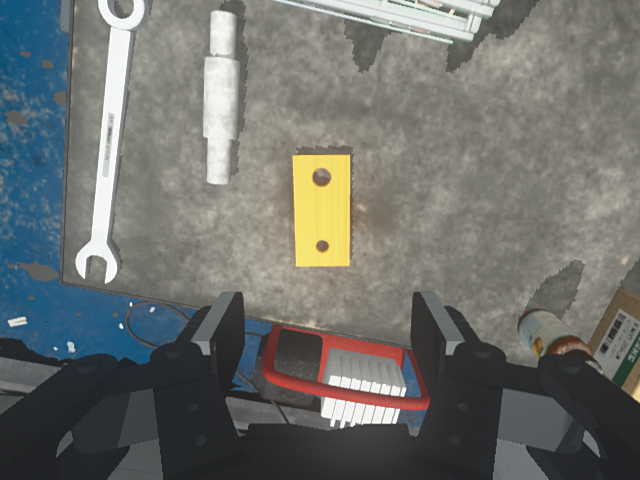

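Run:
```python
from fit import *
p=rel([.4366,-.3117,.045],Rdown(102.1))
```

```text
t 12.55 slide cm [-0.22, -0.43, 15.88] rot deg [0.25, 0.23, -0.37] rows 3.2
```

>>> move_arm:
  slide:
    - [-0.2,-0.4,4.5]
    - [-0.2,-0.4,9]
    - [-0.2,-0.4,13]
    - [-0.2,-0.4,15.9]
    - [-0.2,-0.4,15.9]
  rotation:
    - [0.2,0.2,-0.4]
    - [0.2,0.2,-0.4]
    - [0.2,0.2,-0.4]
    - [0.2,0.2,-0.4]
    - [0.2,0.2,-0.4]
  fingers: [0.4,0.4,0.4,0.4,0.4]

```text
time: 13.05
tool_pos: [0.4346, -0.3101, 0.0408]
tool_rot: [-1.972, -2.438, 0.0]
wrist_force: [-0.8, 0.8, 0.0]
opening: 0.0598
```

>>> move_arm:
  slide:
    - [0,0,0]
    - [0,0,0]
    - [0,0,0]
  rotation:
    - [0,0,0]
    - [0,0,0]
    - [0,0,0]
  fingers: [0.4,0.4,0.4]

```text
time: 13.35
tool_pos: [0.4375, -0.3128, 0.0465]
tool_rot: [1.975, 2.439, 0.001]
wrist_force: [-0.6, 0.0, 0.3]
opening: 0.0601
```

Run:
```python
from fit import *
grab('wrist','w14');plate_meas('brass_plate',.010)
p=rel([.4366,-.3117,.009],Rdown(102.1)); print(env.sense()['tool_pos'])
```

```text
brass_plate 0.69 [270.9, 173.7, 106.8, 196.7] rect [array([ 436.2, -311.4]), array([44. , 91.4]), np.float64(12.3)]
t 13.45 slide cm [0.1, -0.04, 3.67] rot deg [0.08, 0.07, -0.12] rows 0.7
[ 0.43711701 -0.31260443  0.045723  ]
```

View pics/w14.png

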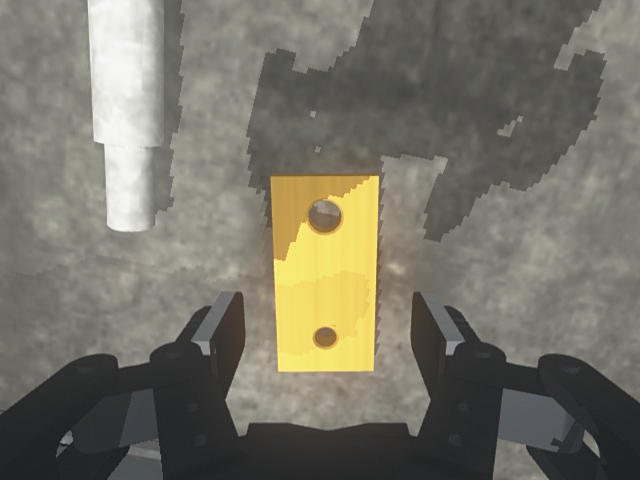

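>>> move_arm:
  slide:
    - [0.1,-0.05,1.5]
    - [0.1,-0.05,2.8]
    - [0.1,-0.05,3.7]
    - [0.1,-0.05,3.7]
    - [0.1,-0.05,3.7]
  rotation:
    - [0.1,0.1,-0.3]
    - [0.1,0.1,-0.3]
    - [0.1,0.1,-0.3]
    - [0.1,0.1,-0.3]
    - [0.1,0.1,-0.3]
  fingers: [0.4,0.4,0.4,0.4,0.4]

```text
time: 13.95
tool_pos: [0.4355, -0.3111, 0.0068]
tool_rot: [-1.969, -2.443, 0.0]
wrist_force: [0.5, -0.2, 0.2]
opening: 0.0599
```

Run:
```python
from fit import *
p=rel([.4364,-.3116,.0085],Rdown(102.3)); print(env.sense()['tool_pos'])
```

```text
t 13.95 slide cm [-0.06, 0.08, -0.17] rot deg [-0.14, -0.17, -0.03] rows 0.0
[ 0.43547863 -0.31113916  0.00682241]
```

>>> move_arm:
  slide:
    - [-0.05,0.05,-0.1]
    - [-0.05,0.05,-0.1]
    - [-0.05,0.05,-0.1]
  rotation:
    - [0,0,0]
    - [0,0,0]
    - [0,0,0]
  fingers: [0.4,0.4,0.4]

```text
time: 14.25
tool_pos: [0.4366, -0.3119, 0.0088]
tool_rot: [-1.97, -2.445, -0.0]
wrist_force: [-0.2, 0.8, -0.3]
opening: 0.06
```

Run:
```python
from fit import *
p=rel([.4364,-.3116,.0085],Rdown(102.3)); print(env.sense()['tool_pos'])
```

```text
t 14.25 slide cm [0.03, -0.02, 0.03] rot deg [-0.07, -0.09, -0.03] rows 0.0
[ 0.43663207 -0.31187698  0.00877559]
```

>>> move_arm:
  slide:
    - [0,0,0]
    - [0,0,0]
    - [0,0,0]
    - [0,0,0]
    - [0,0,0]
  rotation:
    - [-0.1,-0.1,0]
    - [-0.1,-0.1,0]
    - [-0.1,-0.1,0]
    - [-0.1,-0.1,0]
    - [-0.1,-0.1,0]
  fingers: [-0.2,-0.2,-1,-1,-1]

```text
time: 14.75
tool_pos: [0.4365, -0.3119, 0.0089]
tool_rot: [1.971, 2.446, 0.0]
wrist_force: [-0.8, 0.0, 6.3]
opening: 0.0422
```

Run:
```python
from fit import *
s=env.sense();print(s['tool_pos'],s['wrist_force'],s['opening']); grab('wrist','w15')
for i in range(1): print(tool_onplane([(328,245)],s['tool_pos'][2]-.010))
im=cv2.imread('pics/w15.png')[180:440,230:430]; cv2.imwrite('pics/w15c.png',cv2.resize(im,None,fx=3,fy=2.3,interpolation=cv2.INTER_CUBIC))
```

```text
[ 0.43654504 -0.31189888  0.00894639] [-0.75199491  0.0288493   6.3239615 ] 0.04221797761721967
[[ 0.02777854  0.00038288 -0.00105361]]
```

View pics/w15c.png

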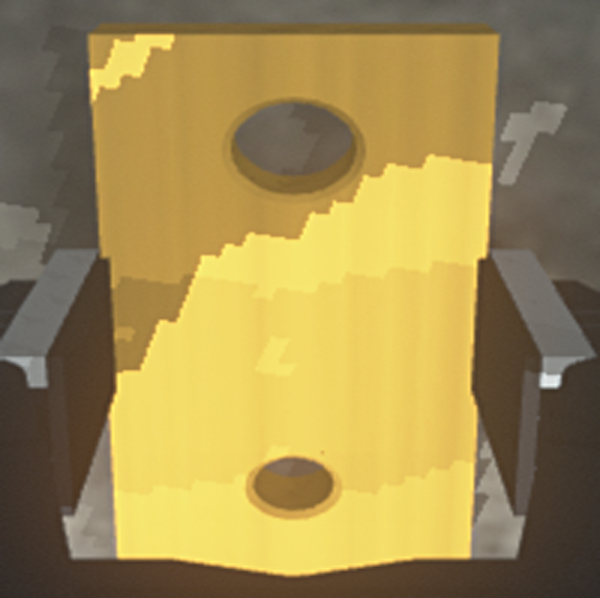

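Run:
```python
from fit import *
print(tool_onplane([(328.3,244.3),(327.7,391.7)],-.0011), tool_onplane([(328,246),(327.7,396)],-.0034))
rel([.545,-.0,.25],Rdown(140))
rel([.5,-.25,.25],Rdown(120))
```

```text
[[ 0.02803475  0.00048232 -0.0011    ]
 [-0.02848612  0.00029909 -0.0011    ]] [[ 0.02813443  0.00037998 -0.0034    ]
 [-0.02863698  0.00029804 -0.0034    ]]
t 14.8 slide cm [28.17, 17.24, -24.11] rot deg [0.02, 0.02, -37.73] rows 8.2
t 14.8 slide cm [4.69, 7.53, -24.1] rot deg [0.02, 0.02, -17.73] rows 5.1
```

>>> move_arm:
  slide:
    - [0,0,-2]
    - [0,0,-6]
    - [0,0,-11]
    - [0,0,-16]
    - [0,0,-21]
  rotation:
    - [0,0,0]
    - [0,0,0]
    - [0,0,0]
    - [0,0,0]
    - [0,0,0]
  fingers: [-1,-1,-1,-1,-1]

```text
time: 15.3
tool_pos: [0.4359, -0.3114, 0.2196]
tool_rot: [-1.97, -2.445, -0.0]
wrist_force: [1.1, -1.0, -2.8]
opening: 0.0422
```

Run:
```python
from fit import *
BED[1]=.133
p,Rt=place(.14,off=(0,.0005),ul=.0089); print(p); rel(p+[0,0,.02],Rt)
```

```text
[0.50978908 0.13145673 0.21294923]
t 15.3 slide cm [41.7, 16.63, -1.29] rot deg [-17.13, -21.01, -77.35] rows 9.5
```

>>> move_arm:
  slide:
    - [41.7,16.6,-2.5]
    - [41.7,16.6,-2.5]
    - [41.7,16.6,-2.5]
    - [41.7,16.6,-2]
    - [41.7,16.6,-1.5]
  rotation:
    - [-17.1,-21,-77.3]
    - [-17.1,-21,-77.3]
    - [-17.1,-21,-77.3]
    - [-17.1,-21,-77.3]
    - [-17.1,-21,-77.3]
  fingers: [-1,-1,-1,-1,-1]

```text
time: 15.8
tool_pos: [0.4769, -0.0635, 0.2293]
tool_rot: [0.911, 2.751, 0.003]
wrist_force: [1.6, -0.6, -3.0]
opening: 0.042
```

Run:
```python
from fit import *
BED[1]=.133
p,Rt=place(.13,off=(0,.0005),ul=.0089); print(p); rel(p,Rt)
```

```text
[0.51401468 0.1315268  0.20388615]
t 15.8 slide cm [9.18, 17.68, 1.87] rot deg [-8.1, -9.88, -36.48] rows 4.5
```

>>> move_arm:
  slide:
    - [9.2,17.7,0.5]
    - [9.2,17.7,0.5]
    - [9.2,17.7,1]
    - [9.2,17.7,1.9]
    - [9.2,17.7,1.9]
  rotation:
    - [-8.1,-9.9,-36.5]
    - [-8.1,-9.9,-36.5]
    - [-8.1,-9.9,-36.5]
    - [-8.1,-9.9,-36.5]
    - [-8.1,-9.9,-36.5]
  fingers: [-1,-1,-1,-1,-1]

```text
time: 16.3
tool_pos: [0.5142, 0.1342, 0.2007]
tool_rot: [-0.031, 2.709, 0.006]
wrist_force: [-0.5, -1.6, -3.6]
opening: 0.0418
```

>>> move_arm:
  slide:
    - [0,0,0]
    - [0,0,0]
    - [0,0,0]
  rotation:
    - [0,0,0]
    - [0,0,0]
    - [0,0,0]
  fingers: [-1,-1,-1]

```text
time: 16.6
tool_pos: [0.5156, 0.1287, 0.2043]
tool_rot: [-0.011, 2.706, 0.004]
wrist_force: [-0.5, -0.4, -3.8]
opening: 0.042
```

Run:
```python
from fit import *
BED[1]=.133
p,Rt=place(.065,off=(0,.0005),ul=.0089); print(p); rel(p,Rt)
```

```text
[0.54148109 0.13198225 0.14497615]
t 16.6 slide cm [0.15, 0.3, 6.47] rot deg [-0.14, -0.07, -0.46] rows 1.3
```

>>> move_arm:
  slide:
    - [0.1,0.2,3]
    - [0.1,0.2,6]
    - [0.1,0.2,6.4]
    - [0.1,0.2,6.4]
    - [0.1,0.2,6.4]
  rotation:
    - [-0.1,-0.1,-0.3]
    - [-0.1,-0.1,-0.3]
    - [-0.1,-0.1,-0.3]
    - [-0.1,-0.1,-0.3]
    - [-0.1,-0.1,-0.3]
  fingers: [-1,-1,-1,-1,-1]

```text
time: 17.1
tool_pos: [0.5419, 0.1316, 0.1472]
tool_rot: [-0.021, 2.703, 0.006]
wrist_force: [-0.2, -0.2, -3.5]
opening: 0.0419
```

Run:
```python
from fit import *
BED[1]=.133
p,Rt=place(.056,off=(0,.0005),ul=.0089); print(p); rel(p,Rt)
```

```text
[0.54528413 0.13204532 0.13681938]
t 17.1 slide cm [0.14, 0.04, 1.09] rot deg [0.01, 0.13, -0.06] rows 0.2
```

>>> move_arm:
  slide:
    - [0.1,0.03,0.6]
    - [0.1,0.03,1.1]
    - [0.1,0.03,1.1]
    - [0.1,0.03,1.1]
  rotation:
    - [0,0.1,0]
    - [0,0.1,0]
    - [0,0.1,0]
    - [0,0.1,0]
  fingers: [-1,-1,-1,-1]

```text
time: 17.5
tool_pos: [0.5451, 0.1323, 0.1351]
tool_rot: [-0.023, 2.706, 0.005]
wrist_force: [0.1, -0.0, -2.2]
opening: 0.0421
```

Run:
```python
from fit import *
BED[1]=.133
p,Rt=place(.044,off=(0,.0005),ul=.0089); rel(p,Rt); grab('wrist','w16'); rel(p,Rt)
im=cv2.imread('pics/w16.png'); a=cv2.resize(im[140:430,240:420],None,fx=3,fy=2,interpolation=cv2.INTER_CUBIC); cv2.imwrite('pics/w16c.png',a)
```

```text
t 17.5 slide cm [-0.09, -0.03, 1.05] rot deg [0.01, -0.06, 0.02] rows 0.2
t 17.55 slide cm [-0.07, -0.03, 1.06] rot deg [0.01, -0.05, 0.02] rows 0.2
```

View pics/w16c.png

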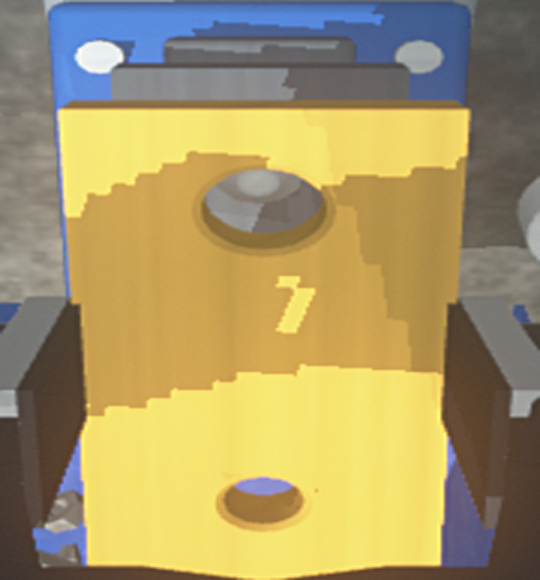

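Run:
```python
from fit import *
print(tool_onplane([(326.7,231.0)],.0154).round(4),tool_onplane([(328,244.5),(327.3,391)],-.0011).round(4))
```

```text
[[0.0277 0.0001 0.0154]] [[ 0.0274  0.0006 -0.0011]
 [-0.0287  0.0004 -0.0011]]
```

>>> move_arm:
  slide:
    - [-0.03,-0.04,0.5]
    - [-0.03,-0.04,1.0]
    - [-0.03,-0.04,1.5]
    - [-0.03,-0.04,1.9]
    - [-0.03,-0.04,1.9]
  rotation:
    - [0,0,0]
    - [0,0,0]
    - [0,0,0]
    - [0,0,0]
    - [0,0,0]
  fingers: [-1,-1,-1,-1,-1]

```text
time: 18.05
tool_pos: [0.5533, 0.1319, 0.117]
tool_rot: [-0.023, 2.707, 0.005]
wrist_force: [-0.6, 0.6, -1.9]
opening: 0.0417
```

Run:
```python
from fit import *
BED[1]=.133
p,Rt=place(.012,off=(0,.0005),ul=.0089); rel(p,Rt); grab('wrist','w17'); s=env.sense();print(s['ft_torque'],s['wrist_force'])
im=cv2.imread('pics/w17.png'); a=cv2.resize(im[140:430,240:420],None,fx=3,fy=2,interpolation=cv2.INTER_CUBIC); cv2.imwrite('pics/w17c.png',a)
```

```text
t 18.05 slide cm [-0.11, 0.02, 2.27] rot deg [-0.01, -0.13, 0.02] rows 0.5
[-0.03711993  0.65577506  0.02400221] [ 0.08110587 -0.09693259 -3.72450774]
```

View pics/w17c.png

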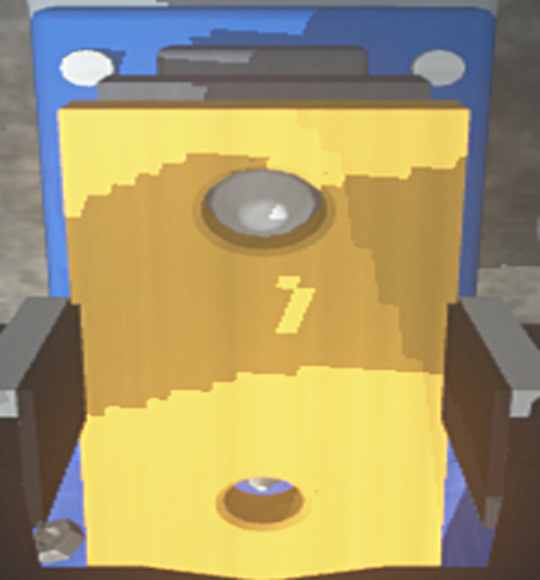

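>>> move_arm:
  slide:
    - [0,0,0.3]
    - [0,0,0.6]
    - [0,0,0.9]
    - [0,0,1.1]
    - [0,0,1.1]
  rotation:
    - [0,0,0]
    - [0,0,0]
    - [0,0,0]
    - [0,0,0]
    - [0,0,0]
  fingers: [-1,-1,-1,-1,-1]

```text
time: 18.6
tool_pos: [0.5582, 0.1321, 0.1077]
tool_rot: [-0.023, 2.706, 0.005]
wrist_force: [0.4, 0.3, -3.5]
opening: 0.0418
```

Run:
```python
from fit import *
BED[1]=.133
p,Rt=place(.012,off=(0,.0005),ul=.0089); rel(p,Rt); grab('wrist','w18'); s=env.sense();print(s['ft_torque'],s['wrist_force'])
im=cv2.imread('pics/w18.png'); a=cv2.resize(im[140:430,240:420],None,fx=3,fy=2,interpolation=cv2.INTER_CUBIC); cv2.imwrite('pics/w18c.png',a)
```

```text
t 18.6 slide cm [-0.06, 0.01, 1.22] rot deg [0.01, -0.07, 0.02] rows 0.2
[-5.30027089e-04  6.52261985e-01 -9.94095066e-03] [-0.03983252 -0.68278169 -1.92373101]
```

View pics/w18c.png

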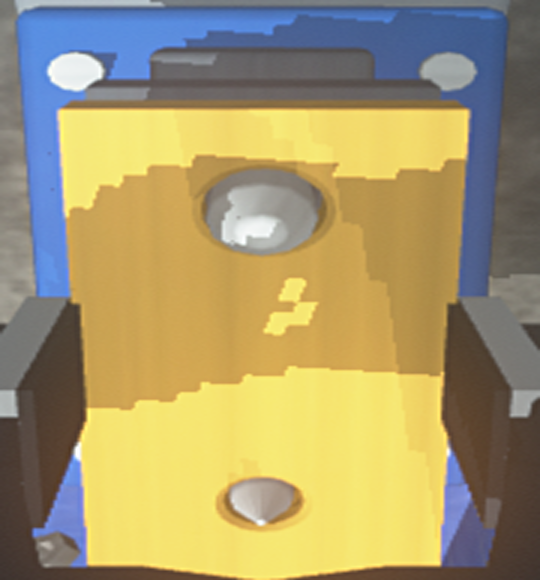

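Both pins are through the brass plate's holes and the forces are free. I'll continue down; about 12 mm remains.

>>> move_arm:
  slide:
    - [0,0,0.3]
    - [0,0,0.6]
    - [0,0,0.9]
    - [0,0,1.05]
    - [0,0,1.05]
  rotation:
    - [0,0,0]
    - [0,0,0]
    - [0,0,0]
    - [0,0,0]
    - [0,0,0]
  fingers: [-1,-1,-1,-1,-1]

```text
time: 19.15
tool_pos: [0.5626, 0.1322, 0.0982]
tool_rot: [-0.023, 2.707, 0.005]
wrist_force: [-0.3, 0.6, -2.0]
opening: 0.0419
```

Run:
```python
from fit import *
BED[1]=.133
p,Rt=place(.012,off=(0,.0005),ul=.0089); rel(p,Rt); s=env.sense();print(s['ft_torque'],s['wrist_force'])
```

```text
t 19.15 slide cm [-0.07, 0.02, 0.17] rot deg [0.01, -0.08, 0.02] rows 0.0
[-0.07210781  0.68941926 -0.02918707] [-0.32697376  0.57605768 -2.02939727]
```

>>> move_arm:
  slide:
    - [0,0,0.1]
    - [0,0,0.18]
    - [0,0,0.18]
  rotation:
    - [0,0,0]
    - [0,0,0]
    - [0,0,0]
  fingers: [-1,-1,-1]

```text
time: 19.45
tool_pos: [0.5634, 0.1322, 0.0972]
tool_rot: [-0.023, 2.706, 0.005]
wrist_force: [-3.4, -0.8, -1.7]
opening: 0.0421
```

Run:
```python
from fit import *
BED[1]=.133
p,Rt=place(.012,off=(0,.0005),ul=.0089); rel(p,Rt); s=env.sense();print(s['ft_torque'],s['wrist_force'])
```

```text
t 19.45 slide cm [-0.04, 0.01, 0.05] rot deg [0.01, -0.05, 0.02] rows 0.0
[-0.06992712  0.89125471 -0.04114525] [-3.35603932 -0.79738458 -1.73382094]
```

>>> move_arm:
  slide:
    - [0,0,0.05]
    - [0,0,0.05]
  rotation:
    - [0,0,0]
    - [0,0,0]
  fingers: [-1,-1]

```text
time: 19.65
tool_pos: [0.5634, 0.1323, 0.0971]
tool_rot: [-0.023, 2.706, 0.005]
wrist_force: [-8.4, -0.9, 4.3]
opening: 0.0419
```

Run:
```python
from fit import *
BED[1]=.133
p,Rt=place(.012,off=(0,.0005),ul=.0089); rel(p,Rt); s=env.sense();print(s['ft_torque'],s['wrist_force'])
grab('wrist','w19')
```

```text
t 19.65 slide cm [-0.04, 0.01, 0.04] rot deg [0.02, -0.05, 0.02] rows 0.0
[-0.25545702  1.53149149 -0.1370036 ] [-8.35296929 -0.88938943  4.32229167]
```

View pics/w19.png

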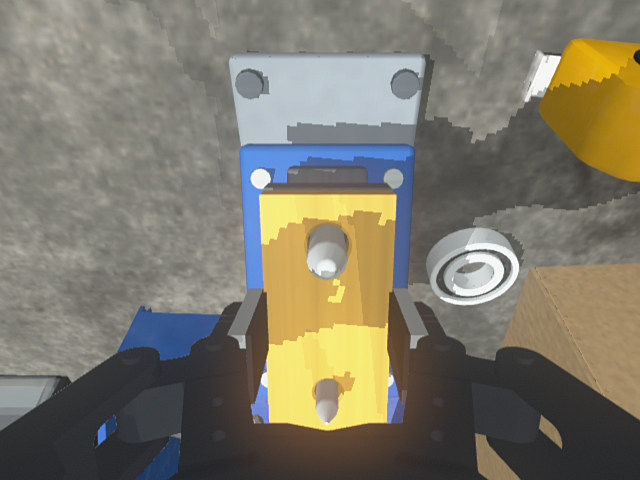

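Firm contact (~11 N) at the expected height, with brass on dark. Releasing.

>>> move_arm:
  slide:
    - [0,0,0]
    - [0,0,0]
    - [0,0,0]
    - [0,0,0]
    - [0,0,0]
  rotation:
    - [0,0,0]
    - [0,0,0]
    - [0,0,0]
    - [0,0,0]
    - [0,0,0]
  fingers: [0.3,0.3,0.3,0.3,0.3]

```text
time: 20.2
tool_pos: [0.5637, 0.1322, 0.0966]
tool_rot: [-0.023, 2.706, 0.005]
wrist_force: [0.4, 0.4, -0.4]
opening: 0.0554
```

Run:
```python
from fit import *
s=env.sense();print(s['ft_torque'],s['wrist_force'],s['opening']); grab('wrist','w20')
```

```text
[-2.74247560e-04  3.79585066e-01  1.48389787e-02] [ 0.36648514  0.37332394 -0.39452688] 0.05540076691901969
```

View pics/w20.png

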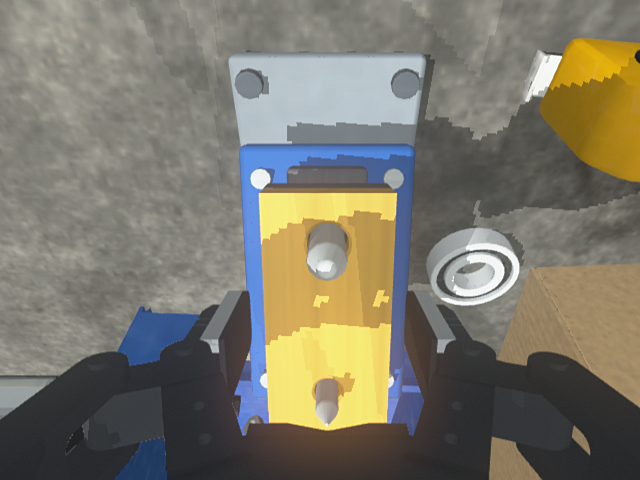

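Brass is free and resting on dark with both pins through it. Retreating along the pins.

>>> move_arm:
  slide:
    - [0,0,-2]
    - [0,0,-6]
    - [0,0,-10.5]
    - [0,0,-14]
    - [0,0,-14]
  rotation:
    - [0,0,0]
    - [0,0,0]
    - [0,0,0]
    - [0,0,0]
    - [0,0,0]
  fingers: [0.3,0.3,0.3,0.3,0.3]

```text
time: 20.75
tool_pos: [0.5052, 0.1318, 0.2297]
tool_rot: [-0.023, 2.698, 0.009]
wrist_force: [0.1, 0.7, -0.5]
opening: 0.0558
```

>>> move_arm:
  slide:
    - [0,0,0]
    - [0,0,0]
    - [0,0,0]
    - [0,0,0]
  rotation:
    - [0,0,0]
    - [0,0,0]
    - [0,0,0]
    - [0,0,0]
  fingers: [0.3,0.3,0.3,0.3]

```text
time: 21.15
tool_pos: [0.5044, 0.1311, 0.2221]
tool_rot: [-0.023, 2.708, 0.004]
wrist_force: [-0.5, 0.1, 0.1]
opening: 0.0557
```

Run:
```python
from fit import *
im=grab('wrist','w21'); K,T=cam('wrist'); BED[1]=.133
Rz=R.from_euler('z',BED[2],degrees=True).as_matrix(); W=lambda p:Rz@p+[BED[0],BED[1],0]
o=im[:,:,::-1].copy()
def poly(z,dx,dy,col):
    q=proj(K,T,np.array([W(bedp(x,y,z)) for x,y in [(-dx,-dy),(dx,-dy),(dx,dy),(-dx,dy)]])); cv2.polylines(o,[np.round(q*8).astype(np.int32)],True,col,1,cv2.LINE_AA,3); print(z,q.round(1).tolist())
poly(0,50,15,(0,255,0)); poly(22,45,22,(0,0,255)); poly(-12,58,35,(255,0,255))
a=np.hstack([cv2.resize(x[50:350,230:430],None,fx=2,fy=2,interpolation=cv2.INTER_CUBIC) for x in (im[:,:,::-1],o)]); cv2.imwrite('pics/w21c.png',a)
grab('scene','scene2'); t=grab('top','top3')
for n,z in [('white_centre',.008)]: plate_meas(n,z,'top')
d=cv2.absdiff(cv2.imread('pics/top0.png'),t[:,:,::-1]).max(2); cv2.imwrite('pics/diff.png',d)
```

```text
0 [[306.5, 148.5], [308.1, 284.5], [348.1, 284.6], [350.1, 148.6]]
22 [[293.9, 158.5], [296.5, 289.6], [359.7, 289.6], [362.7, 158.6]]
-12 [[279.0, 136.0], [283.4, 288.3], [372.8, 288.4], [377.6, 136.1]]
none
```

View pics/w21c.png

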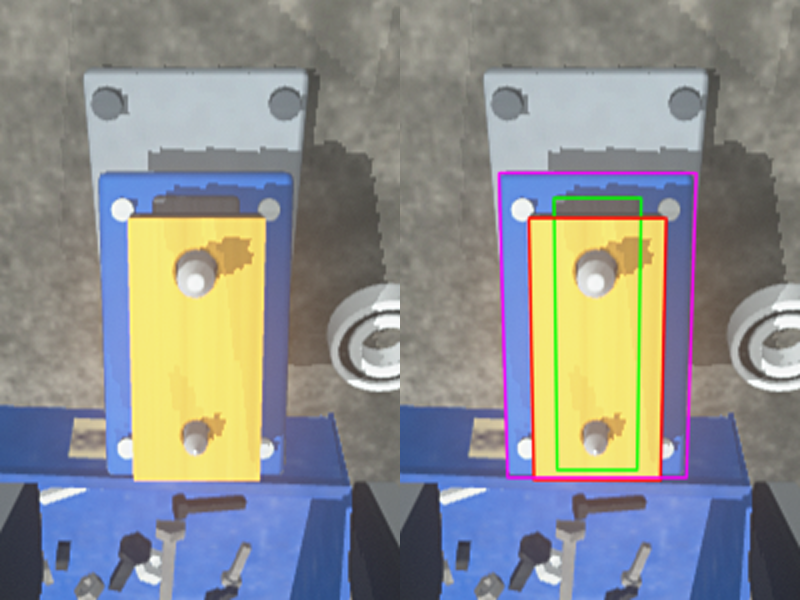

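View pics/top3.png

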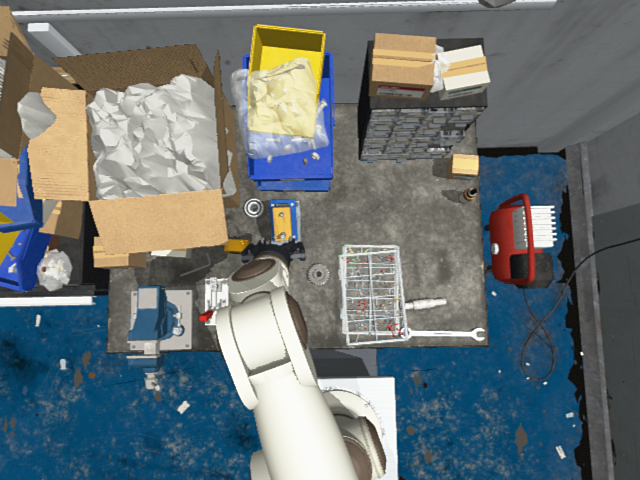

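The predicted outline of a fully seated brass plate falls on the real edges within about 1 px. The bystanders visible from the top haven't moved. One look from the scene camera for the hidden white plate.

View pics/scene2.png

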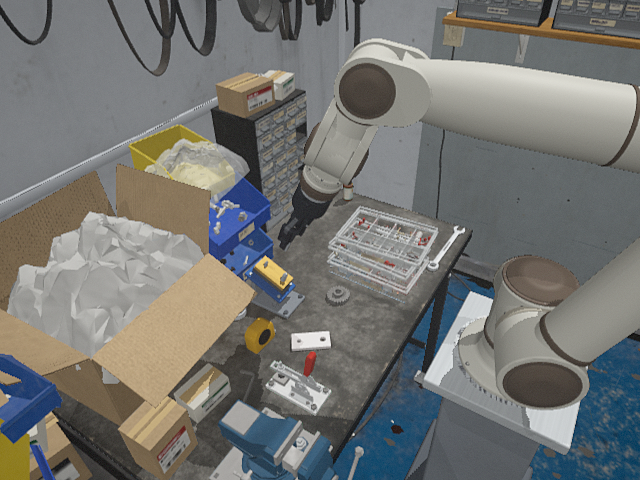

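The scene view shows the white plate (310,341), gear, tape measure and clamp where they began. The stack is on the stand at (272,270) and the gripper is clear. Handing in.

```bash
python3 -c "
from h import *
print(env.hand_in(), env.sense()['time'])"
```

```text
the job is handed in; nothing more can be done
the job is handed in; nothing more can be done
```

The spacer set is made up and handed in, at about 21 s of the 67 s allowed. I threaded the dark plate over both pins, pressed it to about 5 N of contact on the bed and let it go. The brass plate then went on top in the same way, pressed to about 11 N before release.

**Last checks:**
- **Seating:** the final wrist picture shows both pins through the brass plate. The outline predicted for a fully seated stack matched its edges within about 1 px. The contact heights agreed with the model to about 0.5 mm for both plates.
- **Forces:** after each release the wrist force was near zero, and the gripper stood clear about 14 cm up the pin axis.
- **Bystanders:** the white plate, gear, tape measure, bearing, bottle and shaft all show where they began.

**What disagreed or fell short:**
- The first estimate of the stand's sideways position was about 1 mm off. I corrected it from the pin and pad positions before threading.
- The dark plate slid about 0.5 mm down the slope on release, within the 3.5 mm allowance.
- The last network search for the white plate found nothing in the top view, because the arm covered it. I checked it by eye in the scene view instead.
- I did not check the hex key, which lies behind the arm in the last pictures. The arm never worked near it.

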